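# Stock the revolving parts rack with boxed parts

### The job

Stock the revolving rack with all the white cartons waiting on the slide board, one carton to a bay, each pushed home against the rack's tower with its red label facing straight outwards. Take them in the order they are queued, the one nearest the post first: turn each one the quarter turn it needs by pushing it round against the corner post, slide it into the empty bay that faces the board, then turn the rack on by its upright handles until it clicks. Finish with the rack clicked in place and an empty bay facing the board, and leave the other things on the bench where they are.

Things in the scene. Friction and masses are not known exactly. Their poses are not given: they have to be found in the camera images.
- stand: Fixed unit: grey slide board and the base of the revolving rack. Origin: on the rack's axis at table height, z up. Board: flat, top 36 mm above the table, x -155 to 165 mm, y 162 to 692 mm in this frame; wooden lips 8 mm high along its long sides and +y end. Its end by the rack is open and level with the rack's deck (12 mm gap, bridged by a carton).
- post: Corner post: upright round black rubber-sleeved post with a yellow ring at its foot, 26 mm in diameter, 61 mm high, fixed on the slide board near the rack. Origin: centre of its foot, on the board's top.
- rack (a joint): Angle of the revolving rack about its upright axis (the stand's origin), rad, counter-clockwise from above, endless. A spring plunger clicks at every multiple of pi/2: within about 0.03 rad it pulls the rack in; between clicks the rack stays where it is left (friction 0.12 N m; up to 1 N m to leave a click). Blue deck, 155 mm in radius, top 36 mm above the table.
- bay0 (a point): Bay 0 of the rack, turning with it: where the underside's centre of a carton lies when home against the tower, 94 mm from the axis, on the deck. Axes: the rack's. At rack angle 0 bay0 faces the board (+y of the stand), bay1 -x, bay2 -y, bay3 +x.
- bay0_front (a point): Where the middle of the red label lies when a carton is home in bay 0 with its label outwards: 139 mm from the axis, 30 mm above the deck.
- bay1 (a point): Bay 1 of the rack, turning with it: where the underside's centre of a carton lies when home against the tower, 94 mm from the axis, on the deck. Axes: the rack's. Each bay is 100 mm wide between smooth dividers 26 mm high that open out in a funnel, 128 mm wide at 132 mm from the axis.
- bay1_front (a point): Where the middle of the red label lies when a carton is home in bay 1 with its label outwards: 139 mm from the axis, 30 mm above the deck.
- bay2 (a point): Bay 2 of the rack, turning with it: where the underside's centre of a carton lies when home against the tower, 94 mm from the axis, on the deck. Axes: the rack's. The tower in the middle of the deck is 98 mm square, 66 mm high.
- bay2_front (a point): Where the middle of the red label lies when a carton is home in bay 2 with its label outwards: 139 mm from the axis, 30 mm above the deck.
- bay3 (a point): Bay 3 of the rack, turning with it: where the underside's centre of a carton lies when home against the tower, 94 mm from the axis, on the deck. Axes: the rack's. Four upright handles, 18 mm thick, black grips, 93 mm high above the deck, to push or hold: 137 mm from the axis, at 45 + 90 k degrees from the stand's x at rack angle 0; they turn with the rack.
- bay3_front (a point): Where the middle of the red label lies when a carton is home in bay 3 with its label outwards: 139 mm from the axis, 30 mm above the deck.
- carton_a: Closed white carton of parts, 90 x 90 mm, 60 mm high, 0.3 to 0.65 kg, friction about 0.6; too wide to grip, so pushed. Origin: centre of its underside, z up. The red label is on its -x side face and folds 18 mm over the top edge there, so it shows from above. None if absent today. Starts label towards the stand's -x, nearest the post.
- carton_a_label (a point): Middle of that carton's red label: 45 mm out along the carton's -x axis, 30 mm above its underside.
- carton_b: Closed white carton of parts, 90 x 90 mm, 60 mm high, 0.3 to 0.65 kg, friction about 0.6; too wide to grip, so pushed. Origin: centre of its underside, z up. The red label is on its -x side face and folds 18 mm over the top edge there, so it shows from above. None if absent today. Starts label towards the stand's -x, second, on the +x half of the board.
- carton_b_label (a point): Middle of that carton's red label: 45 mm out along the carton's -x axis, 30 mm above its underside.
- carton_c: Closed white carton of parts, 90 x 90 mm, 60 mm high, 0.3 to 0.65 kg, friction about 0.6; too wide to grip, so pushed. Origin: centre of its underside, z up. The red label is on its -x side face and folds 18 mm over the top edge there, so it shows from above. None if absent today. Starts label towards the stand's -x, last, near the +y end of the board.
- carton_c_label (a point): Middle of that carton's red label: 45 mm out along the carton's -x axis, 30 mm above its underside.
- tape_roll: Yellow roll of packing tape, 86 mm across, 48 mm high, lying flat in the slide board's +x, +y corner. Origin: on its underside, or in the handle of a tool. A bystander: leave it alone.
- bearing: Steel ball bearing, 40 mm across, 12 mm high, on the slide board near the rack. Origin: on its underside, or in the handle of a tool. A bystander: leave it alone.
- stator: Alternator stator core with copper windings, about 120 mm across, 40 mm high, on the table to the right of the rack. Origin: on its underside, or in the handle of a tool. A bystander: leave it alone.
- pulley: Aluminium belt pulley, 60 mm across, 36 mm high, on the table right of the rack. Origin: on its underside, or in the handle of a tool. A bystander: leave it alone.
- screwdriver: Screwdriver lying behind the slide board. Origin: on its underside, or in the handle of a tool. A bystander: leave it alone.
- spray_can: Spray can, 64 mm across, 190 mm high, standing behind the slide board. Origin: on its underside, or in the handle of a tool. A bystander: leave it alone.
- spanner: Spanner lying behind the rack. Origin: on its underside, or in the handle of a tool. A bystander: leave it alone.
There are look-alikes about, which are no part of the job. What is shaped like the carton_c but turquoise is not meant.

How it is judged:
By the outcome, as a careful person would: the job done as asked, in the order asked, and still so for the second after the job is handed in, with the robot touching nothing.
Of carton_a, carton_b, carton_c only 2 to 3 are there at a start; the rules pass over those that are not, and their reading is None.
At some moment in a run one of carton_a, carton_b, carton_c may be knocked a few centimetres aside while the robot is not near it.
It also fails if it takes over 210 s, if anything falls off the work surface, if the arm or the gripper's body presses on something with over 40 N, if the wrist force passes 120 N, or if a joint passes its speed limit or range.

### The arm

A 7-joint arm with a two-finger parallel gripper is mounted at the origin on the work surface. World frame = base frame: x ahead of the robot, y to its left, z up, the work surface at z = 0. Lengths are in mm, angles in rad, forces in N, time in s.
With the tool pointing down it reaches from about 425 to 875 mm from the base axis. Payload 4.7 kg.
Tool frame: the origin (TCP) lies midway between the tips of the shut fingers; the grasp point (between the pads) lies env.grip_depth behind it (env.grip_depth is the distance from the TCP to the grasp point, in mm); z points along the fingers, y is the direction in which the jaws open and shut (so a half turn about z gives the same grasp; the last joint's range is limited). The gripper opens to 85 mm and grips with 20 to 120 N. Pads are 22 mm wide; open, the fingers measure 114 mm over their backs; the gripper's body (76 mm by 85 mm) begins 54 mm behind the grasp point. The pads swing forward as they close: fully open they stand 13 mm farther back than shut.
Start: joints at [-1.242, 0.321, -0.07, 1.45, 0.023, 1.371, -0.057], TCP at [201.284, 618.069, 231.349] pointing down, gripper open.
Joint ranges: [-2.86, 2.86], [-0.3, 2.09], [-1.38, 1.24], [0.06, 2.45], [-1.56, 4.7], [0.09, 2.05], [-2.69, 2.69]. Speed limits (rad/s): [2.57, 2.57, 3.14, 3.14, 3.14, 3.14, 3.14].

### API

Orientations are given as [roll, pitch, yaw] about the fixed x, y, z axes, in that order (R = Rz(yaw) Ry(pitch) Rx(roll)).
In Python, from cell import env gives the robot as it stands.
- The arm moves only by the tool step_arm, never from a script. Its argument "plan" is a list of rows, each a list of 4 numbers: the shift along the world's x, y, z in cm, then the turn about the world's z in rad. A call has 1 to 10 rows; each row is the pose to reach, as a shift and turn from the pose measured when the call began; what a row does not reach only later rows make up. A row lasts 1/12 s, in which the tool goes at most 41.7 mm and 7.16 degrees, less where a joint would pass 70% of its speed; a pose out of reach is approached as far as the arm can. A call with a gripper value outside its range is refused whole. "gripper" is the closure in counts, from 0 (fully open) to 255 (shut), set as the call begins (left out, the last holds). The fingers move at their own pace and stop on an object; "force" is the grip in N (left out, the last holds). Time passes only in rows, so rows that repeat a pose let the fingers close. It gives the time, the measured TCP pose, the force and the opening at its end, in the units of the state.
- env.get_obs(): the state, without advancing time (a new reading comes with each control period).
- env.get_image(name): name is "side" or "top"; returns a dict with "image" (420x560x3 uint8, blue, green, red), "z_map" (420x560 float32, mm along the optical axis (not along the pixel's ray), 0 where there is no reading), "fx", "fy", "cx", "cy" (pixels), "xyz" and "attitude" of the camera in the world. Camera axes: x right, y up, looking along -z (the intrinsics and any distortion apply to the point x, -y, -z); pixel columns grow to the right and rows downward; lengths in mm; the calibration is good to about 2 mm. A picture is of the moment at which its call begins.
- env.job_done(): hands the job in, once; it reports no verdict.
The state is a dict: "t": time; "q": joint angles; "qvel": joint speeds; "tau": joint torques, N m; "tcp_pos": TCP position; "tool_rot": TCP orientation; "contact_force": force on the tool from outside, world axes, zero at the start; "moment": the same for the moment, N m; "gripper_width": opening from 0.0 (shut) to 1.0 (fully open).
Only numpy, scipy, OpenCV 4.12 (cv2) and the standard library are available. Lean on these libraries where they do the work, as an engineer would, in place of code of your own. Each camera call takes 0.05 s, during which the arm holds its last target. There are 200 camera calls.

## Working session

There is one attempt and no reset: what is moved stays moved. The work goes in short steps, Python scripts to look and compute and a tool call to move; the robot and the scene stay as the last step left them, time stands still between calls to the robot, and variables do not carry over. Pictures are saved under pics/ and viewed, about 12 in all and at most 16, crops included, and the job is handed in when it is done.

Besides the shell and the picture viewer there is one more tool, called after "Emit:" by a JSON object that holds its "op" and its "data", one argument or row to a line. step_arm: Moves the arm, as the interface text tells. Its arguments: {"type":"object","properties":{"plan":{"type":"array","items":{"type":"array","items":{"type":"number"}}},"gripper":{"type":"number"},"force":{"type":"number"}},"required":["plan"]}

```bash
ls; mkdir -p pics; cat > h.py <<'E'
import numpy as np, cv2
from cell import env
from scipy.spatial.transform import Rotation as R
def grab(n):
    d=env.get_image(n); return d
def cloud(d):
    z=d['z_map']; h,w=z.shape; u,v=np.meshgrid(np.arange(w),np.arange(h))
    p=np.stack([(u-d['cx'])/d['fx']*z,-(v-d['cy'])/d['fy']*z,-z],-1)
    P=p@R.from_euler('xyz',d['attitude']).as_matrix().T+np.array(d['xyz'])
    P[z==0]=np.nan; return P
E
python3 - <<'E'
from h import *
o=env.get_obs(); print({k:np.round(v,3) for k,v in o.items()}, env.grip_depth)
for n in('top','side'):
    d=grab(n); cv2.imwrite(f'pics/{n}0.png',d['image']); np.savez(f'{n}0.npz',P=cloud(d),im=d['image'])
    print(n,[(k,np.round(v,3)) for k,v in d.items() if k not in('image','z_map')])
E
```

```text
pics
{'t': np.float64(0.0), 'q': array([-1.242,  0.322, -0.07 ,  1.452,  0.023,  1.371, -0.057]), 'qvel': array([ 0.001, -0.001,  0.001,  0.001, -0.002, -0.   ,  0.001]), 'tau': array([ 0.0000e+00, -4.9357e+01, -3.8200e-01, -3.1433e+01,  1.3000e-02,
        1.1000e-02,  0.0000e+00]), 'tcp_pos': array([201.141, 617.517, 230.208]), 'tool_rot': array([-3.14 ,  0.   ,  2.827]), 'contact_force': array([-0.429,  0.382,  0.723]), 'moment': array([ 0.017, -0.007, -0.003]), 'gripper_width': np.float64(1.002)} 18.700000000000003
top [('fx', np.float64(404.763)), ('fy', np.float64(404.763)), ('cx', np.float64(276.758)), ('cy', np.float64(205.454)), ('xyz', array([ 242.347,   21.343, 1398.706])), ('attitude', array([ 0.222,  0.007, -1.69 ]))]
side [('fx', np.float64(506.783)), ('fy', np.float64(506.783)), ('cx', np.float64(279.424)), ('cy', np.float64(208.389)), ('xyz', array([  217.579, -1065.46 ,  1197.33 ])), ('attitude', array([ 0.788,  0.001, -0.291]))]
```

View pics/top0.png

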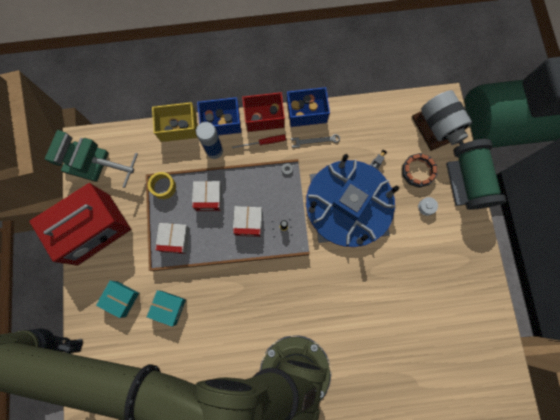

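View pics/side0.png

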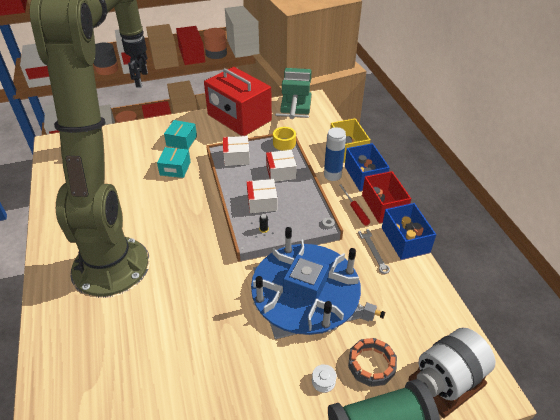

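```bash
python3 - <<'E'
from h import *
D=np.load('top0.npz');P=D['P'];im=D['im']
cv2.imwrite('pics/crop0.png',cv2.resize(im[140:280,140:410],None,fx=2.9,fy=2.9,interpolation=cv2.INTER_CUBIC))
z=P[...,2]; 
def show(lo,hi,roi,mn=8):
    m=((z>lo)&(z<hi)).astype(np.uint8); k=np.zeros_like(m); k[roi]=1; m*=k
    n,l,s,c=cv2.connectedComponentsWithStats(m)
    for i in range(1,n):
        if s[i,4]>=mn:
            q=P[l==i][:,:2].astype(np.float32); r=cv2.minAreaRect(q); print('  ',np.round(c[i]),s[i,4],np.round(np.median(P[l==i],0),1),'rect',np.round(r[0],1),np.round(r[1],1),round(r[2],1))
roi=np.s_[140:280,140:410]
for lo,hi in((88,110),(112,145)): print(lo,hi); show(lo,hi,roi)
print('board');show(28,41,roi,100)
for u,v in((287,169),(284,226),(161,184),(240,190)):print(u,v,np.round(P[v,u],1))
E
```

```text
88 110
   [213. 147.] 45 [759.  186.1  98. ] rect [765.9 188.1] [21.9 61.1] 22.2
   [343. 161.] 11 [ 660.8 -245.9   98.1] rect [ 661.5 -245.4] [16.6  4.5] 54.7
   [353. 198.] 861 [ 527.6 -256.7   98.5] rect [ 529.9 -258.4] [97.8 98.9] 49.0
   [206. 194.] 728 [601.8 224.9  96.2] rect [602.5 225.5] [91.  91.8] 84.3
   [392. 191.] 13 [ 534.6 -388.1   98.4] rect [ 535.7 -390.4] [16.1  6.7] 38.0
   [312. 207.] 11 [ 513.8 -116.8  105.3] rect [ 516.2 -118. ] [17.3  6.8] 48.7
   [247. 220.] 752 [497.5  97.6  96.3] rect [499.1  98. ] [90.1 91.2] 80.8
   [283. 224.] 49 [472.2 -19.8  92.4] rect [473.2 -20.1] [23. 24.] 82.7
   [170. 237.] 775 [471.5 350.6  96.2] rect [472.9 351.3] [91.2 90.7] 78.8
   [361. 239.] 8 [ 391.  -261.9   95.9] rect [ 392.  -261.4] [15.2  5.2] 15.1
112 145
   [210. 144.] 73 [759.  188.2 130.1] rect [764.6 194.2] [21.6 60.8] 3.5
   [345. 157.] 32 [ 665.4 -247.9  129.6] rect [ 665.6 -247.3] [14.9 15.4] 81.9
   [395. 188.] 35 [ 539.1 -392.7  128.7] rect [ 538.6 -393.6] [15.9 17.1] 38.6
   [313. 204.] 30 [ 518.6 -121.6  128.9] rect [ 519.6 -122.6] [15.8 17. ] 80.9
   [364. 237.] 35 [ 392.9 -267.1  127.7] rect [ 393.9 -267.5] [16.  17.7] 77.2
board
   [233. 215.] 10360 [536.5 145.   36.1] rect [541.9 172.5] [539.  335.9] 89.0
   [343. 168.] 239 [ 655.3 -255.6   36.3] rect [ 667.5 -253.3] [75.2 74. ] 50.5
   [367. 176.] 671 [ 615.3 -333.7   35.9] rect [ 625.9 -342.2] [121.5 117.1] 49.5
   [343. 213.] 3106 [ 477.6 -209.5   36.1] rect [ 497.8 -230.7] [307.  223.3] 49.0
   [161. 185.] 186 [668.7 385.6  36.1] rect [668. 385.] [53.4 55. ] 86.2
   [385. 194.] 253 [ 541.9 -383.9   36. ] rect [ 540.9 -378.6] [80.3 65.3] 9.5
287 169 [673.1 -57.7  40.8]
284 226 [464.8 -20.7  90. ]
161 184 [672.5 385.5  39.6]
240 190 [619.1 114.2  33.9]
```

View pics/crop0.png

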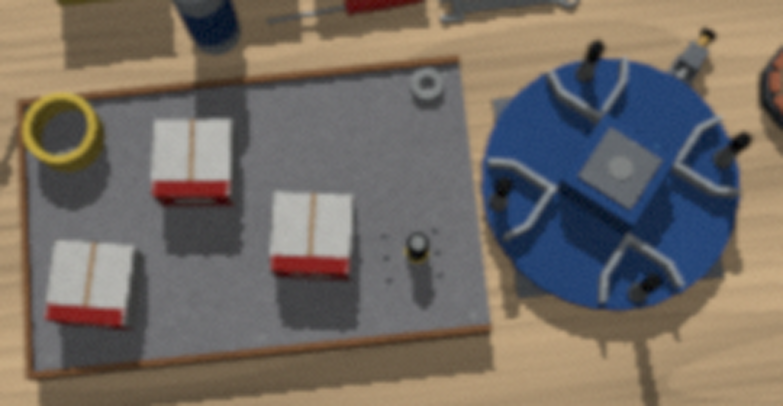

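Emit:
{"op": "step_arm", "data": {
  "plan": [
    [4,-4,0,-0.12],
    [9,-8,0,-0.24],
    [13,-12,0,-0.36],
    [18,-16,0,-0.48],
    [22,-20,0,-0.6],
    [26,-23,0,-0.72],
    [30,-27,0,-0.84],
    [30,-27,0,-0.96],
    [30,-27,0,-1.08],
    [30,-27,0,-1.2]
  ],
  "gripper": 100
}}

```text
t: 0.93
tcp_pos: [504.2, 343.2, 230.1]
tool_rot: [-3.141, 0.002, 1.617]
contact_force: [1.1, -0.6, -0.7]
gripper_width: 0.608
```

```bash
cat >> h.py <<'E'
C=np.array([529.6,-258.]); TH=-0.0175
M=np.array([[np.cos(TH),-np.sin(TH)],[np.sin(TH),np.cos(TH)]])
def w2s(p): return (np.asarray(p)[...,:2]-C)@M
def s2w(p): return np.asarray(p)@M.T+C
def obs():
    o=env.get_obs(); print('t',round(float(o['t']),2),'q',np.round(o['q'],2),'tcp',np.round(o['tcp_pos'],1),'rot',np.round(o['tool_rot'],3),'stand',np.round(w2s(o['tcp_pos']),1),'F',np.round(o['contact_force'],1),'w',round(float(o['gripper_width']),2)); return o
E
python3 - <<'E'
from h import *
obs()
for p in((-60.6,237),(-37,355),(0,137)):print(p,s2w(p))
E
```

```text
t 0.93 q [-0.89  0.24  0.29  1.57 -0.07  1.35 -0.54] tcp [504.2 343.2 230.1] rot [-3.141e+00  2.000e-03  1.617e+00] stand [-35.9 600.6] F [ 1.1 -0.6 -0.7] w 0.61
(-60.6, 237) [473.15656745 -19.97584383]
(-37, 355) [498.81784839  97.59310896]
(0, 137) [ 531.99737763 -121.02097759]
```

Emit:
{"op": "step_arm", "data": {
  "plan": [
    [0.2,-4,0,-0.06],
    [0.3,-8,0,-0.06],
    [0.5,-12,0,-0.06],
    [0.6,-16,0,-0.06],
    [0.8,-20,0,-0.06],
    [0.9,-24,0,-0.06],
    [1.1,-28,0,-0.06],
    [1.2,-32,0,-0.06],
    [1.4,-36,0,-0.06],
    [1.5,-40,0,-0.06]
  ]
}}

```text
t: 1.77
tcp_pos: [518.7, -58.7, 230.0]
tool_rot: [-3.141, 0.002, 1.557]
contact_force: [0.6, 0.3, 0.2]
gripper_width: 0.609
```

Emit:
{"op": "step_arm", "data": {
  "plan": [
    [0,-3.5,0,0],
    [0,-6.6,0,0],
    [0,-6.6,0,0],
    [0,-6.6,0,0]
  ]
}}

```text
t: 2.1
tcp_pos: [517.9, -127.0, 229.7]
tool_rot: [-3.14, 0.002, 1.552]
contact_force: [0.1, 1.2, -0.5]
gripper_width: 0.608
```

```bash
python3 - <<'E'
from h import *
o=obs(); print((np.array([519.6,-122.6,105])-o['tcp_pos'])/10)
E
```

```text
t 2.1 q [-0.44  0.07  0.66  1.76 -0.04  1.32  0.22] tcp [ 517.9 -127.   229.7] rot [-3.140e+00  2.000e-03  1.552e+00] stand [-13.9 130.8] F [ 0.1  1.2 -0.5] w 0.61
[  0.16572321   0.43889884 -12.47495399]
```

Descend and grip the handle.

Emit:
{"op": "step_arm", "data": {
  "plan": [
    [0.2,0.4,-3,0],
    [0.2,0.4,-6,0],
    [0.2,0.4,-9,0],
    [0.2,0.4,-11.5,0],
    [0.2,0.4,-12.5,0],
    [0.2,0.4,-12.5,0]
  ]
}}

```text
t: 2.6
tcp_pos: [518.1, -121.1, 102.1]
tool_rot: [-3.135, 0.001, 1.554]
contact_force: [0.3, -0.7, -0.3]
gripper_width: 0.608
```

Emit:
{"op": "step_arm", "data": {
  "plan": [
    [0,0,0,0],
    [0,0,0,0],
    [0,0,0,0],
    [0,0,0,0],
    [0,0,0,0],
    [0,0,0,0]
  ],
  "gripper": 255,
  "force": 40
}}

```text
t: 3.1
tcp_pos: [519.6, -120.6, 103.8]
tool_rot: [-3.138, 0.0, 1.554]
contact_force: [-0.6, 1.2, 6.0]
gripper_width: 0.193
```

```bash
python3 - <<'E'
from h import *
o=obs(); p=o['tcp_pos'][:2]-C; a0=np.arctan2(p[1],p[0]); r=np.hypot(*p); print(np.degrees(a0),r)
a1=np.radians(135)+TH
for k in np.linspace(0,1,11)[1:]:
    a=a0+k*(a1-a0); print(np.round((C+137*np.array([np.cos(a),np.sin(a)])-o['tcp_pos'][:2])/10,1))
E
```

```text
t 3.1 q [-0.41  0.2   0.65  1.91 -0.14  1.08  0.28] tcp [ 519.6 -120.6  103.8] rot [-3.138  0.     1.554] stand [-12.4 137.2] F [-0.6  1.2  6. ] w 0.19
94.17800911664634 137.7245055283508
[-0.9 -0.2]
[-1.9 -0.3]
[-2.8 -0.6]
[-3.7 -0.9]
[-4.6 -1.2]
[-5.4 -1.6]
[-6.3 -2.1]
[-7.1 -2.7]
[-7.8 -3.2]
[-8.5 -3.9]
```

Emit:
{"op": "step_arm", "data": {
  "plan": [
    [-0.9,-0.2,0,0],
    [-1.9,-0.3,0,0],
    [-2.8,-0.6,0,0],
    [-3.7,-0.9,0,0],
    [-4.6,-1.2,0,0],
    [-5.4,-1.6,0,0],
    [-6.3,-2.1,0,0],
    [-7.1,-2.7,0,0],
    [-7.8,-3.2,0,0],
    [-8.5,-3.9,0,0]
  ]
}}

```text
t: 3.93
tcp_pos: [434.7, -159.5, 103.9]
tool_rot: [-3.14, -0.0, 1.555]
contact_force: [0.6, 2.3, -1.6]
gripper_width: 0.192
```

Emit:
{"op": "step_arm", "data": {
  "plan": [
    [0,0,0,0],
    [0,0,0,0],
    [0,0,0,0]
  ]
}}

```text
t: 4.18
tcp_pos: [433.8, -160.8, 103.9]
tool_rot: [-3.139, 0.001, 1.553]
contact_force: [-1.2, -1.5, 0.8]
gripper_width: 0.189
```

```bash
python3 - <<'E'
from h import *
o=obs(); p=w2s(o['tcp_pos']); print(np.degrees(np.arctan2(p[1],p[0])),np.hypot(*p))
d=grab('top'); P=cloud(d); m=((P[...,2]>97)&(P[...,2]<103)).astype(np.uint8)
n,l,s,c=cv2.connectedComponentsWithStats(m)
for i in range(1,n):
    if s[i,4]>200: q=P[l==i][:,:2].astype(np.float32); print(cv2.minAreaRect(q))
E
```

```text
t 4.18 q [-0.39  0.02  0.7   2.07 -0.01  1.06  0.3 ] tcp [ 433.8 -160.8  103.9] rot [-3.139e+00  1.000e-03  1.553e+00] stand [-97.5  95.6] F [-1.2 -1.5  0.8] w 0.19
135.57835150850747 136.51834675200809
((601.0809936523438, 226.6966552734375), (86.36260986328125, 91.13471221923828), 85.70855712890625)
```

Emit:
{"op": "step_arm", "data": {
  "plan": [
    [0,0,0,0],
    [0,0,0,0],
    [0,0,0,0],
    [0,0,0,0],
    [0,0,3,0],
    [0,0,7,0],
    [0,0,7,0]
  ],
  "gripper": 100
}}

```text
t: 4.82
tcp_pos: [438.2, -161.6, 180.2]
tool_rot: [3.134, 0.002, 1.553]
contact_force: [1.7, -0.5, -0.1]
gripper_width: 0.608
```

Emit:
{"op": "step_arm", "data": {
  "plan": [
    [1,4,0,0],
    [2,8,0,0],
    [3,12,0,0],
    [4,16,0,0],
    [6,20,0,0],
    [7,24,0,0],
    [8,28,0,0],
    [10,32,0,0],
    [10,33,0,0],
    [10,33,0,0]
  ],
  "gripper": 255
}}

```text
t: 5.65
tcp_pos: [538.1, 174.3, 179.3]
tool_rot: [3.134, 0.001, 1.561]
contact_force: [-1.3, -0.1, 0.7]
gripper_width: -0.004
```

```bash
cat >> h.py <<'E'
def look(name=None):
    d=grab('top'); P=cloud(d); z=P[...,2]; S=w2s(P)
    m=((z>93.5)&(z<99.5)).astype(np.uint8); n,l,s,c=cv2.connectedComponentsWithStats(m)
    hsv=cv2.cvtColor(d['image'],cv2.COLOR_BGR2HSV)
    for i in range(1,n):
        k=l==i
        if s[i,4]>250:
            r=cv2.minAreaRect(S[k].astype(np.float32))
            rd=k&((hsv[...,0]<10)|(hsv[...,0]>170))&(hsv[...,1]>120)
            v=S[rd].mean(0)-np.array(r[0]) if rd.any() else [0,0]
            print('obj',np.round(r[0],1),np.round(r[1],1),'ang',round(r[2],1),'labeldir',round(float(np.degrees(np.arctan2(v[1],v[0]))),1),np.round(c[i]))
    m=((z>115)&(z<135)).astype(np.uint8); n,l,s,c=cv2.connectedComponentsWithStats(m)
    for i in range(1,n):
        q=S[l==i].mean(0); 
        if s[i,4]>10 and abs(np.hypot(*q)-137)<8: print('handle',np.round(q,1),round(float(np.degrees(np.arctan2(q[1],q[0]))),1))
    if name: cv2.imwrite(f'pics/{name}.png',cv2.resize(d['image'][140:280,140:410],None,fx=2.9,fy=2.9,interpolation=cv2.INTER_CUBIC))
E
python3 - <<'E'
from h import *
obs(); look()
E
```

```text
t 5.65 q [-0.7   0.17  0.37  1.75 -0.06  1.22 -0.32] tcp [538.1 174.3 179.3] rot [3.134e+00 1.000e-03 1.561e+00] stand [  0.9 432.4] F [-1.3 -0.1  0.7] w -0.0
obj [-0.2 -0.1] [98.7 98. ] ang 0.6 labeldir 0.0 [352. 199.]
obj [-36.8 355.7] [90.5 90.2] ang 81.1 labeldir -170.2 [248. 219.]
obj [-67.6 607.9] [90.4 90.4] ang 79.6 labeldir 169.8 [170. 237.]
handle [ 96.7 -94.6] -44.4
handle [95.2 98.2] 45.9
handle [-95.4 -96.9] -134.6
handle [-98.3  95.8] 135.7
```

Emit:
{"op": "step_arm", "data": {
  "plan": [
    [-2,-0.7,0,0],
    [-2.9,-0.7,0,0],
    [-2.9,-0.7,-4,0],
    [-2.9,-0.7,-8,0],
    [-2.9,-0.7,-11,0],
    [-2.9,-0.7,-12.2,0],
    [-2.9,-0.7,-12.2,0]
  ]
}}

```text
t: 6.28
tcp_pos: [506.6, 161.7, 54.9]
tool_rot: [3.14, 0.005, 1.556]
contact_force: [-1.0, 0.6, 0.0]
gripper_width: -0.001
```

Emit:
{"op": "step_arm", "data": {
  "plan": [
    [0,-1,0,0],
    [0,-2,0,0],
    [0,-3,0,0],
    [0,-4,0,0],
    [0,-5,0,0],
    [0,-5.7,0,0],
    [0,-6.4,0,0],
    [0,-7,0,0],
    [0,-7,0,0]
  ]
}}

```text
t: 7.03
tcp_pos: [508.4, 90.8, 57.0]
tool_rot: [3.136, 0.003, 1.555]
contact_force: [0.4, 2.7, 6.2]
gripper_width: -0.002
```

```bash
python3 - <<'E'
from h import *
obs(); look('a1')
E
```

```text
t 7.03 q [-0.61  0.2   0.41  1.99 -0.09  0.96 -0.17] tcp [508.4  90.8  57. ] rot [3.136e+00 3.000e-03 1.555e+00] stand [-27.3 348.4] F [0.4 2.7 6.2] w -0.0
obj [ 64.3 485.8] [87.7 90.7] ang 85.1 labeldir 175.1 [205. 194.]
obj [0. 0.] [98.4 99. ] ang 0.7 labeldir 0.0 [353. 198.]
obj [-40.  279.5] [66.  90.7] ang 83.9 labeldir -178.5 [271. 217.]
obj [-67.4 607.5] [90.5 90. ] ang 80.1 labeldir 169.4 [170. 237.]
handle [ 96.7 -94.6] -44.4
handle [95.2 98.3] 45.9
handle [-96.2 -96.7] -134.8
handle [-98.3  95.8] 135.7
```

View pics/a1.png

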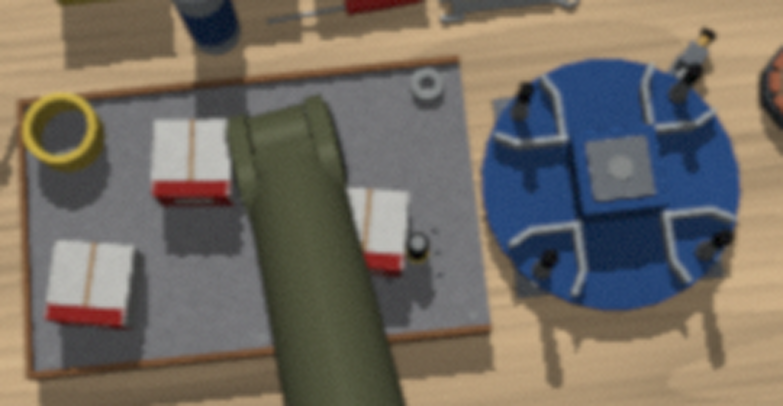

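Emit:
{"op": "step_arm", "data": {
  "plan": [
    [0,1.5,0,0],
    [1.4,1.7,0,0],
    [2.8,1.7,0,0],
    [3.0,0.9,0,0],
    [3.0,0,0,0],
    [3.2,-0.8,0,0],
    [3.2,-0.8,0,0]
  ]
}}

```text
t: 7.67
tcp_pos: [541.2, 80.7, 57.6]
tool_rot: [3.133, 0.003, 1.552]
contact_force: [1.7, 0.9, 0.9]
gripper_width: -0.001
```

Emit:
{"op": "step_arm", "data": {
  "plan": [
    [0.5,-0.2,0,0],
    [1.0,-0.4,0,0],
    [1.5,-0.7,0,0],
    [1.9,-1.0,0,0],
    [2.4,-1.4,0,0],
    [2.8,-1.8,0,0],
    [3.2,-2.2,0,0],
    [3.7,-2.7,0,0],
    [4.2,-3.2,0,0],
    [4.2,-3.2,0,0]
  ]
}}

```text
t: 8.5
tcp_pos: [584.5, 46.3, 57.8]
tool_rot: [3.132, 0.005, 1.55]
contact_force: [-0.3, 0.4, 0.7]
gripper_width: -0.002
```

```bash
python3 - <<'E'
from h import *
obs(); look('a2')
E
```

```text
t 8.5 q [-0.49  0.34  0.43  1.83 -0.16  1.   -0.02] tcp [584.5  46.3  57.8] rot [3.132 0.005 1.55 ] stand [ 49.5 305.2] F [-0.3  0.4  0.7] w -0.0
obj [ 64.4 485. ] [89.6 90.3] ang 84.4 labeldir 175.8 [206. 194.]
obj [ 0.3 -0.2] [97.6 98.2] ang 0.4 labeldir 0.0 [353. 198.]
obj [-67.8 607.9] [90.5 90. ] ang 79.8 labeldir 171.6 [170. 237.]
handle [ 96.3 -94.7] -44.5
handle [95.  98.3] 46.0
handle [-95.9 -97. ] -134.7
handle [-98.5  95.9] 135.8
```

View pics/a2.png

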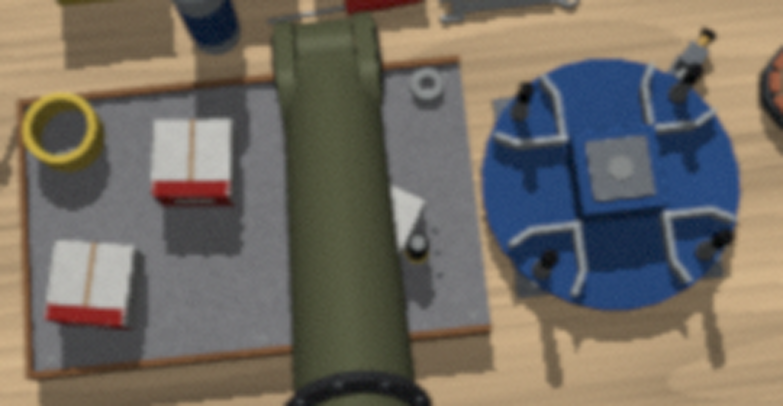

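Emit:
{"op": "step_arm", "data": {
  "plan": [
    [0.3,-0.6,0,0],
    [0.6,-1.2,0,0],
    [0.9,-1.8,0,0],
    [1.1,-2.5,0,0],
    [1.3,-3.2,0,0],
    [1.4,-3.9,0,0],
    [1.5,-4.6,0,0],
    [1.6,-5.2,0,0],
    [1.6,-5.8,0,0],
    [1.6,-5.8,0,0]
  ]
}}

```text
t: 9.38
tcp_pos: [599.9, -13.3, 57.8]
tool_rot: [3.133, 0.005, 1.548]
contact_force: [-0.3, -0.3, 0.5]
gripper_width: 0.0
```

```bash
cat >> h.py <<'E'
def sidepic(name):
    d=grab('side'); P=cloud(d); cv2.imwrite(f'pics/{name}.png',cv2.resize(d['image'][100:360,180:420],None,fx=2.3,fy=2.3,interpolation=cv2.INTER_CUBIC))
    z=P[...,2]; S=w2s(P); hsv=cv2.cvtColor(d['image'],cv2.COLOR_BGR2HSV)
    m=((z>93)&(z<100)&(hsv[...,2]>60)).astype(np.uint8); n,l,s,c=cv2.connectedComponentsWithStats(m)
    for i in range(1,n):
        if s[i,4]>200:
            k=l==i; r=cv2.minAreaRect(S[k].astype(np.float32)); rd=k&((hsv[...,0]<10)|(hsv[...,0]>170))&(hsv[...,1]>120)
            print('side obj',np.round(r[0],1),np.round(r[1],1),'ang',round(r[2],1),'label@',np.round(S[rd].mean(0),1) if rd.sum()>5 else None,'box',np.round(cv2.boxPoints(r)).astype(int).tolist())
E
python3 - <<'E'
from h import *
obs(); sidepic('s3')
E
```

```text
t 9.38 q [-0.4   0.37  0.45  1.79 -0.18  1.01  0.1 ] tcp [599.9 -13.3  57.8] rot [3.133 0.005 1.548] stand [ 66.  245.9] F [-0.3 -0.3  0.5] w 0.0
side obj [-62.2 606.5] [96.7 89.3] ang 79.9 label@ [-97.6 615.5] box [[-115, 567], [-27, 551], [-10, 646], [-98, 662]]
side obj [ 64.7 482.1] [96.3 84.6] ang 81.7 label@ [ 33.2 488.9] box [[16, 441], [100, 428], [114, 524], [30, 536]]
side obj [-29.2 275.1] [111.1  91.7] ang 59.0 label@ [-54.1 305.5] box [[-97, 251], [-18, 204], [39, 299], [-40, 346]]
side obj [ 4.1 -4. ] [ 98.9 101.4] ang 0.7 label@ None box [[-46, 46], [-45, -55], [54, -54], [53, 47]]
```

View pics/s3.png

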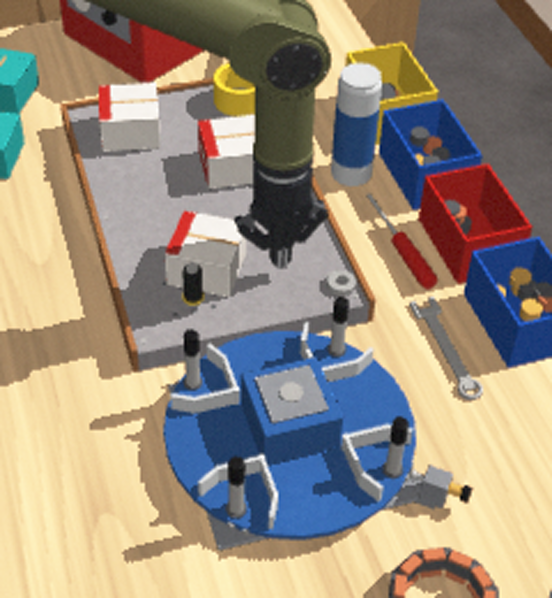

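Emit:
{"op": "step_arm", "data": {
  "plan": [
    [0.1,4,0,0],
    [0.1,8,0,0],
    [0.1,10,0,0],
    [-2,10,0,0],
    [-4.4,10,0,0],
    [-4.6,8.8,0,0],
    [-4.6,8.5,0,0],
    [-4.6,8.5,0,0]
  ]
}}

```text
t: 10.1
tcp_pos: [554.5, 71.5, 58.2]
tool_rot: [3.131, 0.005, 1.547]
contact_force: [-0.0, 1.1, -0.1]
gripper_width: 0.001
```

Emit:
{"op": "step_arm", "data": {
  "plan": [
    [0.8,-0.7,0,0],
    [1.7,-1.5,0,0],
    [2.3,-2.4,0,0],
    [2.9,-3.3,0,0],
    [3.3,-4.2,0,0],
    [3.7,-5.2,0,0],
    [3.9,-6.1,0,0],
    [4.1,-7.0,0,0],
    [4.1,-7.0,0,0]
  ]
}}

```text
t: 10.85
tcp_pos: [595.6, -2.5, 58.2]
tool_rot: [3.131, 0.007, 1.543]
contact_force: [0.4, -0.9, 0.4]
gripper_width: 0.001
```

```bash
python3 - <<'E'
from h import *
obs(); sidepic('s4')
E
```

```text
t 10.85 q [-0.43  0.36  0.46  1.8  -0.18  1.01  0.07] tcp [595.6  -2.5  58.2] rot [3.131 0.007 1.543] stand [ 61.5 256.6] F [ 0.4 -0.9  0.4] w 0.0
side obj [-62.  605.3] [96.6 88.4] ang 78.9 label@ [-97.4 617. ] box [[-115, 566], [-28, 549], [-9, 644], [-96, 661]]
side obj [ 59.8 483.1] [94.9 70.6] ang 81.2 label@ [ 33.7 487.4] box [[18, 442], [87, 431], [102, 525], [32, 535]]
side obj [-20.4 268. ] [110.1  98.2] ang 25.8 label@ [-27.5 305.4] box [[-91, 288], [-49, 200], [51, 248], [8, 336]]
side obj [ 4.3 -2.8] [ 98.  100.6] ang 0.7 label@ None box [[-45, 47], [-44, -54], [54, -53], [53, 48]]
```

View pics/s4.png

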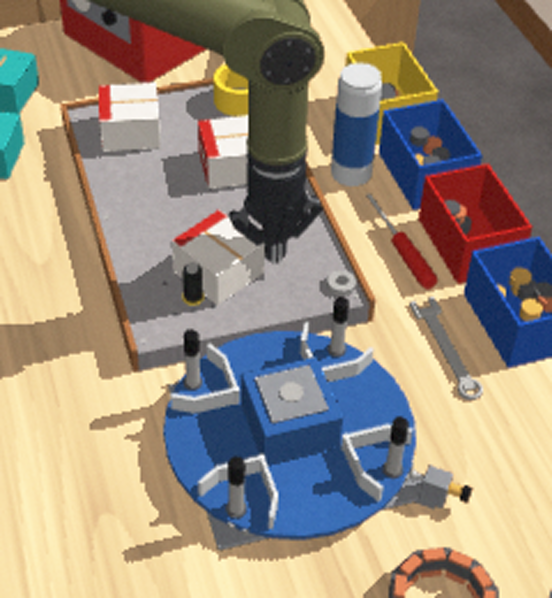

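Emit:
{"op": "step_arm", "data": {
  "plan": [
    [1.2,0.8,0,0],
    [1.2,2.4,0,0],
    [-0.6,2.4,0,0],
    [-0.4,1.6,0,0],
    [-0.3,0.8,0,0],
    [-0.3,0.1,0,0],
    [-0.4,-0.5,0,0],
    [-0.5,-1.1,0,0],
    [-0.6,-1.6,0,0],
    [-0.6,-1.6,0,0]
  ]
}}

```text
t: 11.73
tcp_pos: [593.4, -20.7, 59.6]
tool_rot: [3.122, 0.009, 1.541]
contact_force: [9.2, -1.7, -2.2]
gripper_width: 0.003
```

```bash
python3 - <<'E'
from h import *
obs(); sidepic('s5')
E
```

```text
t 11.73 q [-0.41  0.35  0.47  1.82 -0.18  1.    0.1 ] tcp [593.4 -20.7  59.6] rot [3.122 0.009 1.541] stand [ 59.6 238.4] F [ 9.2 -1.7 -2.2] w 0.0
side obj [-63.3 603.8] [100.1  90.4] ang 81.5 label@ [-98.1 614.2] box [[-115, 561], [-26, 548], [-11, 647], [-101, 660]]
side obj [ 61.1 482. ] [94.6 74.4] ang 83.0 label@ [ 33.2 485.7] box [[18, 440], [92, 431], [104, 524], [30, 533]]
side obj [ -2.4 260.5] [89.4 94.3] ang 10.0 label@ [-14.7 296. ] box [[-55, 299], [-38, 206], [50, 222], [33, 315]]
side obj [ 5.  -2.6] [ 97.8 101.1] ang 0.5 label@ None box [[-44, 48], [-43, -54], [54, -53], [53, 48]]
```

Emit:
{"op": "step_arm", "data": {
  "plan": [
    [1.5,0,0,0],
    [2,0,3,0],
    [1.0,0,7,0],
    [-1,4,9,0],
    [-3.5,8,9,0.01],
    [-5.7,11.3,9,0.01],
    [-5.7,11.3,9,0.01]
  ]
}}

```text
t: 12.37
tcp_pos: [533.2, 97.9, 149.7]
tool_rot: [3.125, 0.006, 1.557]
contact_force: [-0.2, 0.7, -1.2]
gripper_width: -0.002
```

Emit:
{"op": "step_arm", "data": {
  "plan": [
    [0,0,0,0],
    [0,0,0,0],
    [0,0,-3,0],
    [0,0,-6,0],
    [0,0,-8.8,0],
    [0,0,-9.5,0],
    [0,0,-9.5,0]
  ],
  "gripper": 160
}}

```text
t: 12.95
tcp_pos: [532.1, 94.8, 52.3]
tool_rot: [3.13, 0.009, 1.554]
contact_force: [-0.3, 0.6, 0.0]
gripper_width: 0.372
```

```bash
python3 - <<'E'
from h import *
obs(); sidepic('s6'); look()
E
```

```text
t 12.95 q [-0.6   0.26  0.41  1.94 -0.11  0.96 -0.16] tcp [532.1  94.8  52.3] rot [3.13  0.009 1.554] stand [ -3.7 352.7] F [-0.3  0.6  0. ] w 0.37
side obj [-62.5 603. ] [101.   88.4] ang 78.9 label@ [-97.6 616.1] box [[-116, 562], [-29, 545], [-9, 644], [-96, 661]]
side obj [ -1.2 260.1] [90.8 96.3] ang 8.6 label@ [ -6.5 297.8] box [[-53, 301], [-39, 206], [51, 219], [37, 314]]
side obj [ 4.8 -3.3] [ 98.  100.6] ang 0.7 label@ None box [[-45, 46], [-44, -54], [54, -53], [53, 48]]
obj [ 63.9 486.2] [87.3 91.3] ang 86.1 labeldir 173.2 [204. 195.]
obj [-0.2 -0.1] [98.8 98.2] ang 0.4 labeldir 0.0 [352. 199.]
obj [ -6.2 262.6] [90.3 89.7] ang 9.8 labeldir 103.4 [274. 208.]
obj [-67.7 608.3] [90.  89.9] ang 79.5 labeldir 171.7 [170. 237.]
handle [ 96.8 -94.9] -44.4
handle [94.5 98.5] 46.2
handle [-95.7 -96.9] -134.6
handle [-98.1  95.6] 135.7
```

Emit:
{"op": "step_arm", "data": {
  "plan": [
    [0.3,-2,0,0],
    [0.4,-3.2,0,0],
    [0.4,-4.3,0,0],
    [0.4,-5.4,0,0],
    [0.3,-6.5,0,0],
    [0.3,-7.6,0,0],
    [0.3,-8.7,0,0],
    [0.3,-9.8,0,0],
    [0.2,-10.5,0,0],
    [0.2,-10.5,0,0]
  ]
}}

```text
t: 13.88
tcp_pos: [537.7, -10.0, 57.0]
tool_rot: [3.121, 0.006, 1.553]
contact_force: [0.6, 0.1, 2.1]
gripper_width: 0.369
```

```bash
python3 - <<'E'
from h import *
obs(); sidepic('s7'); look()
E
```

```text
t 13.88 q [-0.46  0.24  0.47  1.96 -0.12  0.95  0.05] tcp [537.7 -10.   57. ] rot [3.121 0.006 1.553] stand [  3.8 248.1] F [0.6 0.1 2.1] w 0.37
side obj [-62.7 603.5] [96.8 88.6] ang 79.3 label@ [-97.7 616.2] box [[-115, 564], [-28, 548], [-10, 643], [-97, 659]]
side obj [  1.8 190.9] [90.6 95.5] ang 0.1 label@ [  2.8 229. ] box [[-44, 239], [-43, 143], [47, 143], [47, 239]]
side obj [ 4.4 -2.8] [ 98.8 100.5] ang 0.2 label@ None box [[-45, 47], [-45, -53], [54, -53], [54, 48]]
obj [ 64.6 484.9] [91.3 90.4] ang 83.9 labeldir 173.9 [205. 194.]
obj [-0.1 -0.2] [97.6 98.4] ang 0.7 labeldir 0.0 [353. 198.]
obj [ -3.1 168.8] [41.8 91.5] ang 88.6 labeldir 0.0 [302. 204.]
obj [-67.8 607.8] [90.2 90.4] ang 79.4 labeldir 168.2 [170. 237.]
handle [ 96.9 -94.8] -44.4
handle [95.1 98.4] 46.0
handle [-95.3 -97.2] -134.4
handle [-98.1  95.3] 135.8
```

View pics/s7.png

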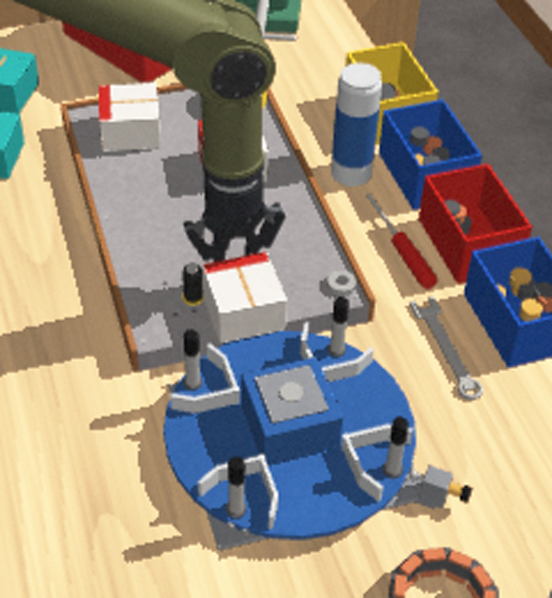

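Emit:
{"op": "step_arm", "data": {
  "plan": [
    [0.1,-1.1,0,0],
    [0.1,-2.2,0,0],
    [0.1,-3.3,0,0],
    [0,-4.4,0,0],
    [0,-5.5,0,0],
    [0,-6.6,0,0],
    [-0.1,-7.7,0,0],
    [-0.1,-8.7,0,0],
    [-0.1,-9.5,0,0],
    [-0.1,-9.8,0,0]
  ]
}}

```text
t: 14.82
tcp_pos: [535.9, -108.5, 56.7]
tool_rot: [3.123, 0.007, 1.553]
contact_force: [0.1, 5.4, 4.4]
gripper_width: 0.373
```

```bash
python3 - <<'E'
from h import *
obs(); sidepic('s8'); look()
E
```

```text
t 14.82 q [-0.31  0.27  0.52  1.93 -0.16  0.96  0.26] tcp [ 535.9 -108.5   56.7] rot [3.123 0.007 1.553] stand [  3.7 149.6] F [0.1 5.4 4.4] w 0.37
side obj [-63.  604.5] [94.3 89.8] ang 76.7 label@ [-97.2 616.7] box [[-118, 569], [-30, 548], [-9, 640], [-96, 661]]
side obj [ 4.5 43.8] [ 97.8 195.1] ang 0.3 label@ [  2.7 130.5] box [[-45, 141], [-44, -54], [54, -53], [53, 142]]
obj [ 64.6 485. ] [89.7 90.4] ang 84.2 labeldir 176.1 [206. 194.]
obj [ 0.  16.9] [ 97.4 131.9] ang 0.6 labeldir 0.0 [348. 200.]
obj [-67.8 608.3] [91.  89.5] ang 80.2 labeldir 166.8 [170. 237.]
handle [ 96.8 -94.7] -44.4
handle [-95.8 -96.7] -134.7
handle [-98.4  92.6] 136.7
```

Emit:
{"op": "step_arm", "data": {
  "plan": [
    [0,-0.2,0,0],
    [0,-0.4,0,0],
    [0,-0.5,0,0],
    [0,-0.5,0,0]
  ]
}}

```text
t: 15.25
tcp_pos: [536.0, -109.5, 56.7]
tool_rot: [3.124, 0.003, 1.555]
contact_force: [-1.6, 10.7, 6.8]
gripper_width: 0.373
```

```bash
python3 - <<'E'
from h import *
obs()
E
```

```text
t 15.25 q [-0.31  0.27  0.52  1.93 -0.16  0.96  0.27] tcp [ 536.  -109.5   56.7] rot [3.124e+00 3.000e-03 1.555e+00] stand [  3.8 148.6] F [-1.6 10.7  6.8] w 0.37
```

Emit:
{"op": "step_arm", "data": {
  "plan": [
    [0,2,0,0],
    [0,3,2,0],
    [0,3,6,0],
    [0,3,10,0],
    [0,3,13.3,0],
    [3,1,13.3,0],
    [6,-2,13.3,0],
    [9.1,-5.2,13.3,0],
    [9.1,-5.2,13.3,0],
    [9.1,-5.2,13.3,0]
  ],
  "gripper": 160
}}

```text
t: 16.08
tcp_pos: [626.4, -165.3, 187.5]
tool_rot: [3.128, 0.007, 1.551]
contact_force: [-0.3, 0.1, -0.1]
gripper_width: 0.372
```

```bash
cat >> h.py <<'E'
def to(x,y,z=None):
    p=env.get_obs()['tcp_pos']; w=s2w((x,y)); print('shift cm',np.round((np.r_[w,z if z else p[2]]-p)/10,2))
def arc(deg,n=10,ang=None,from_=None):
    o=env.get_obs()['tcp_pos']; p=w2s(o); a0=np.arctan2(p[1],p[0]); print('ang',np.degrees(a0),'r',np.hypot(*p))
    for k in range(1,n+1):
        a=a0+np.radians(deg)*k/n; print(np.round((s2w(137*np.array([np.cos(a),np.sin(a)]))-o[:2])/10,1).tolist(),end=' ')
E
python3 - <<'E'
from h import *
obs(); to(95.5,98,104); look()
E
```

```text
t 16.08 q [-0.24  0.36  0.58  1.55 -0.2   1.28  0.34] tcp [ 626.4 -165.3  187.5] rot [3.128 0.007 1.551] stand [95.1 94.4] F [-0.3  0.1 -0.1] w 0.37
shift cm [ 0.04  0.36 -8.35]
obj [ 64.3 484.7] [90.1 90.4] ang 84.2 labeldir 174.0 [205. 194.]
obj [-0.3 -1.7] [94.8 99. ] ang 89.9 labeldir 0.0 [356. 200.]
obj [-67.6 608.1] [91.  89.7] ang 80.6 labeldir 172.0 [170. 237.]
handle [ 96.3 -94.6] -44.5
handle [-95.4 -97. ] -134.5
```

Emit:
{"op": "step_arm", "data": {
  "plan": [
    [0,0.4,0,0],
    [0,0.4,-3,0],
    [0,0.4,-6,0],
    [0,0.4,-8.3,0],
    [0,0.4,-8.3,0]
  ],
  "gripper": 110
}}

```text
t: 16.55
tcp_pos: [621.6, -156.0, 99.9]
tool_rot: [3.137, 0.003, 1.555]
contact_force: [-1.1, 0.0, 0.5]
gripper_width: 0.568
```

Emit:
{"op": "step_arm", "data": {
  "plan": [
    [0,0,0.3,0],
    [0,0,0.3,0],
    [0,0,0.3,0],
    [0,0,0.3,0],
    [0,0,0.3,0],
    [0,0,0.3,0]
  ],
  "gripper": 255
}}

```text
t: 17.05
tcp_pos: [627.1, -153.4, 106.0]
tool_rot: [3.125, 0.002, 1.559]
contact_force: [11.2, 1.9, -7.5]
gripper_width: 0.194
```

```bash
python3 - <<'E'
from h import *
obs(); arc(90,18)
E
```

```text
t 17.05 q [-0.23  0.42  0.55  1.64 -0.24  1.13  0.37] tcp [ 627.1 -153.4  106. ] rot [3.125e+00 2.000e-03 1.559e+00] stand [ 95.7 106.3] F [11.2  1.9 -7.5] w 0.19
ang 48.00914337292188 r 143.03885379878528
[-1.3, 0.3] [-2.3, 1.0] [-3.3, 1.6] [-4.4, 2.1] [-5.5, 2.6] [-6.7, 2.9] [-7.8, 3.1] [-9.0, 3.2] [-10.2, 3.2] [-11.4, 3.1] [-12.6, 2.9] [-13.8, 2.6] [-14.9, 2.2] [-16.0, 1.7] [-17.0, 1.2] [-18.0, 0.5] [-18.9, -0.3] [-19.8, -1.1]
```

Emit:
{"op": "step_arm", "data": {
  "plan": [
    [0,0,0,0],
    [0,0,0,0],
    [0,-0.4,0,0],
    [0,-0.8,0,0],
    [0,-0.8,0,0],
    [0,-0.8,0,0],
    [0,-0.8,0,0]
  ],
  "gripper": 170
}}

```text
t: 17.63
tcp_pos: [626.8, -161.8, 106.0]
tool_rot: [3.125, 0.002, 1.558]
contact_force: [-1.0, 0.7, -0.5]
gripper_width: 0.334
```

Emit:
{"op": "step_arm", "data": {
  "plan": [
    [0,0,0,0],
    [0,0,0,0],
    [0,0,0,0],
    [0,0,0,0],
    [0,0,0,0]
  ],
  "gripper": 255
}}

```text
t: 18.05
tcp_pos: [627.4, -161.7, 106.0]
tool_rot: [3.124, 0.002, 1.558]
contact_force: [4.1, -0.8, 0.2]
gripper_width: 0.195
```

```bash
python3 - <<'E'
from h import *
obs(); arc(90,18)
E
```

```text
t 18.05 q [-0.22  0.43  0.55  1.64 -0.25  1.13  0.38] tcp [ 627.4 -161.7  106. ] rot [3.124e+00 2.000e-03 1.558e+00] stand [96.1 98. ] F [ 4.1 -0.8  0.2] w 0.2
ang 45.56873373824742 r 137.24188820252363
[-0.9, 0.8] [-1.8, 1.5] [-2.8, 2.2] [-3.9, 2.7] [-5.0, 3.2] [-6.1, 3.6] [-7.3, 3.8] [-8.5, 4.0] [-9.7, 4.1] [-10.9, 4.0] [-12.1, 3.9] [-13.2, 3.6] [-14.4, 3.3] [-15.5, 2.8] [-16.5, 2.3] [-17.6, 1.7] [-18.5, 0.9] [-19.4, 0.1]
```

Emit:
{"op": "step_arm", "data": {
  "plan": [
    [-0.9,0.8,0,0],
    [-1.8,1.5,0,0],
    [-2.8,2.2,0,0],
    [-3.9,2.7,0,0],
    [-5.0,3.2,0,0],
    [-6.1,3.6,0,0],
    [-7.3,3.8,0,0],
    [-8.5,4.0,0,0],
    [-9.7,4.1,0,0],
    [-9.7,4.1,0,0]
  ]
}}

```text
t: 18.88
tcp_pos: [527.7, -115.7, 106.0]
tool_rot: [3.129, -0.005, 1.56]
contact_force: [-3.9, 8.7, 3.9]
gripper_width: 0.191
```

```bash
python3 - <<'E'
from h import *
p=w2s(obs()['tcp_pos']); arc(135.57-np.degrees(np.arctan2(p[1],p[0])),9)
E
```

```text
t 18.88 q [-0.34  0.2   0.57  1.9  -0.13  1.06  0.27] tcp [ 527.7 -115.7  106. ] rot [ 3.129 -0.005  1.56 ] stand [ -4.4 142.2] F [-3.9  8.7  3.9] w 0.19
ang 91.77613036580524 r 142.2878843762708
[-1.2, -0.6] [-2.3, -0.8] [-3.4, -1.0] [-4.5, -1.4] [-5.6, -1.8] [-6.7, -2.4] [-7.6, -3.0] [-8.6, -3.7] [-9.4, -4.5]
```

Emit:
{"op": "step_arm", "data": {
  "plan": [
    [-1.2,-0.4,0,0],
    [-2.3,-0.8,0,0],
    [-3.4,-1.0,0,0],
    [-4.5,-1.4,0,0],
    [-5.6,-1.8,0,0],
    [-6.7,-2.4,0,0],
    [-7.6,-3.0,0,0],
    [-8.6,-3.7,0,0],
    [-9.4,-4.5,0,0],
    [-9.4,-4.5,0,0]
  ]
}}

```text
t: 19.72
tcp_pos: [430.0, -158.9, 105.9]
tool_rot: [3.135, -0.011, 1.56]
contact_force: [-9.6, 4.2, 10.1]
gripper_width: 0.192
```

```bash
python3 - <<'E'
from h import *
p=w2s(obs()['tcp_pos']);print(np.degrees(np.arctan2(p[1],p[0])),np.hypot(*p)); look()
E
```

```text
t 19.72 q [-0.3   0.    0.62  2.08 -0.01  1.06  0.31] tcp [ 430.  -158.9  105.9] rot [ 3.135 -0.011  1.56 ] stand [-101.4   97.3] F [-9.6  4.2 10.1] w 0.19
136.1653194055723 140.50416586867075
obj [ 64.1 484.6] [89.9 90.3] ang 85.3 labeldir 174.9 [205. 194.]
obj [-67.8 608.3] [90.2 90.3] ang 79.7 labeldir 172.7 [170. 237.]
handle [101.6 -89.5] -41.4
handle [ 89.3 103.1] 49.1
handle [ -90.7 -102. ] -131.6
```

Emit:
{"op": "step_arm", "data": {
  "plan": [
    [0.3,0.3,0,0],
    [0.5,0.5,0,0],
    [0.5,0.5,0,0],
    [0.5,0.5,0,0]
  ]
}}

```text
t: 20.1
tcp_pos: [434.2, -153.9, 105.8]
tool_rot: [3.137, -0.011, 1.56]
contact_force: [-0.2, -0.4, 2.2]
gripper_width: 0.194
```

```bash
python3 - <<'E'
from h import *
obs(); look()
E
```

```text
t 20.1 q [-0.31  0.01  0.61  2.08 -0.02  1.06  0.3 ] tcp [ 434.2 -153.9  105.8] rot [ 3.137 -0.011  1.56 ] stand [-97.2 102.4] F [-0.2 -0.4  2.2] w 0.19
obj [ 64.6 484.8] [90.3 90.3] ang 84.2 labeldir 175.4 [205. 194.]
obj [-67.7 607.9] [90.1 89.9] ang 80.0 labeldir 169.9 [170. 237.]
handle [ 97.6 -93.6] -43.8
handle [94.8 98.5] 46.1
handle [-95.5 -97. ] -134.6
```

Emit:
{"op": "step_arm", "data": {
  "plan": [
    [0,0,0,0],
    [0,0,0,0],
    [0,0,0,0],
    [0,0,2,0],
    [0,0,6,0],
    [0,0,8,0],
    [2,4,8,0],
    [4,7.5,8,0],
    [6,11,8,0],
    [6,11,8,0]
  ],
  "gripper": 110
}}

```text
t: 20.98
tcp_pos: [497.4, -34.8, 185.8]
tool_rot: [3.135, -0.014, 1.571]
contact_force: [-0.0, 0.3, -0.2]
gripper_width: 0.571
```

Emit:
{"op": "step_arm", "data": {
  "plan": [
    [2,3.3,0,0],
    [4,6.4,0,0],
    [6,9.6,0,0],
    [8,12.8,0,0],
    [10,16,0,0],
    [12,19,0,0],
    [14,22,0,0],
    [16,25.2,0,0],
    [17.6,27.7,0,0],
    [17.6,27.7,0,0]
  ],
  "gripper": 255
}}

```text
t: 21.82
tcp_pos: [673.8, 250.5, 183.5]
tool_rot: [3.136, -0.017, 1.58]
contact_force: [-2.3, 0.7, -0.6]
gripper_width: 0.003
```

```bash
python3 - <<'E'
from h import *
obs(); to(134,492,57); look()
E
```

```text
t 21.82 q [-0.61  0.49  0.33  1.34 -0.17  1.32 -0.27] tcp [673.8 250.5 183.5] rot [ 3.136 -0.017  1.58 ] stand [135.2 510.9] F [-2.3  0.7 -0.6] w 0.0
shift cm [ -0.16  -1.89 -12.65]
obj [-45.  -0.] [188.5  97.7] ang 0.3 labeldir -176.3 [356. 215.]
obj [-67.5 608.4] [89.7 90.6] ang 80.1 labeldir 174.2 [168. 238.]
handle [ 97.9 -93.7] -43.8
handle [94.6 98.6] 46.2
handle [-95.4 -96.9] -134.5
handle [-98.4  94.7] 136.1
```

Emit:
{"op": "step_arm", "data": {
  "plan": [
    [-0.1,-2.2,0,-0.02],
    [-0.1,-2.2,-4,-0.02],
    [-0.1,-2.2,-8,-0.02],
    [-0.1,-2.2,-11.5,-0.02],
    [-0.1,-2.2,-12.5,-0.02],
    [-0.1,-2.2,-12.5,-0.02]
  ]
}}

```text
t: 22.37
tcp_pos: [670.9, 220.3, 57.2]
tool_rot: [3.14, -0.011, 1.553]
contact_force: [0.1, -0.5, 0.2]
gripper_width: -0.001
```

Emit:
{"op": "step_arm", "data": {
  "plan": [
    [-1.5,0,0,0],
    [-3,0,0,0],
    [-4.2,0,0,0],
    [-5.4,0,0,0],
    [-6.6,0,0,0],
    [-7.8,0,0,0],
    [-8.9,0,0,0],
    [-9.9,0,0,0],
    [-10.3,0,0,0],
    [-10.3,0,0,0]
  ]
}}

```text
t: 23.2
tcp_pos: [568.2, 219.4, 58.8]
tool_rot: [3.138, -0.011, 1.552]
contact_force: [0.8, -0.2, 0.3]
gripper_width: 0.004
```

```bash
python3 - <<'E'
from h import *
obs(); look(); sidepic('s9')
E
```

```text
t 23.2 q [-0.67  0.38  0.32  1.76 -0.15  1.02 -0.31] tcp [568.2 219.4  58.8] rot [ 3.138 -0.011  1.552] stand [ 30.3 478. ] F [ 0.8 -0.2  0.3] w 0.0
obj [-45.2  -1. ] [188.6  97.6] ang 1.5 labeldir -175.6 [356. 214.]
obj [-67.7 607.9] [90.4 90.2] ang 79.7 labeldir 166.4 [170. 237.]
handle [ 97.7 -93.6] -43.8
handle [94.3 98.8] 46.3
handle [-95.  -97.5] -134.3
handle [-98.4  94.9] 136.0
side obj [-62.2 604.9] [94.3 88.5] ang 78.9 label@ [-97.4 614.7] box [[-115, 567], [-28, 550], [-10, 643], [-97, 660]]
side obj [-25.6 481.5] [99. 90.] ang 80.5 label@ [-60.4 492.2] box [[-78, 440], [11, 425], [27, 523], [-62, 538]]
side obj [-40.5  -3.5] [189.6  99.2] ang 0.4 label@ [-125.7   -4.5] box [[-136, 45], [-135, -54], [55, -53], [54, 47]]
```

Emit:
{"op": "step_arm", "data": {
  "plan": [
    [1.5,0,0,0],
    [2.2,3.3,0,0],
    [2.2,6.8,0,0],
    [0,7.1,0,0],
    [-2,7.1,0,0],
    [-3.5,7.1,0,0],
    [-3.5,7.1,0,0]
  ]
}}

```text
t: 23.88
tcp_pos: [529.6, 291.7, 57.1]
tool_rot: [-3.139, -0.01, 1.556]
contact_force: [-0.0, 0.1, -1.0]
gripper_width: -0.0
```

Emit:
{"op": "step_arm", "data": {
  "plan": [
    [0,-1,0,0],
    [-0.1,-2,0,0],
    [-0.1,-3,0,0],
    [-0.1,-4,0,0],
    [-0.1,-5,0,0],
    [-0.1,-5.8,0,0],
    [-0.1,-5.8,0,0]
  ]
}}

```text
t: 24.47
tcp_pos: [529.4, 230.4, 57.3]
tool_rot: [-3.139, -0.009, 1.552]
contact_force: [0.3, -1.2, 3.1]
gripper_width: 0.002
```

```bash
python3 - <<'E'
from h import *
obs(); look(); sidepic('s10')
E
```

```text
t 24.47 q [-0.72  0.32  0.32  1.84 -0.13  1.   -0.37] tcp [529.4 230.4  57.3] rot [-3.139 -0.009  1.552] stand [ -8.7 488.3] F [ 0.3 -1.2  3.1] w 0.0
obj [-44.9  -0.2] [ 97.3 188.4] ang 89.8 labeldir -179.2 [356. 214.]
obj [-38.8 437.7] [89.5 89.5] ang 67.0 labeldir -166.5 [225. 222.]
obj [-67.7 608.2] [90.2 90.2] ang 80.0 labeldir 170.1 [169. 238.]
handle [ 97.3 -93.8] -43.9
handle [94.2 98.8] 46.4
handle [-95.6 -97.1] -134.5
handle [-98.4  94.6] 136.1
side obj [-63.2 606.2] [96.9 85.9] ang 78.8 label@ [-97.4 616.6] box [[-115, 567], [-30, 550], [-12, 645], [-96, 662]]
side obj [-33.  437.6] [99.3 90.2] ang 66.1 label@ [-67.3 450. ] box [[-94, 410], [-12, 374], [28, 465], [-54, 501]]
side obj [-40.7  -4.1] [189.4 101.3] ang 0.8 label@ [-125.7   -6.3] box [[-136, 45], [-135, -56], [55, -53], [53, 48]]
```

Emit:
{"op": "step_arm", "data": {
  "plan": [
    [0,1.5,0,0],
    [-1,3.2,0,0],
    [-2.8,3.2,0,0],
    [-2.8,3.2,0,0],
    [-2.8,3.2,0,0]
  ]
}}

```text
t: 24.98
tcp_pos: [499.6, 265.2, 56.6]
tool_rot: [-3.137, -0.008, 1.557]
contact_force: [0.4, -0.2, 0.4]
gripper_width: -0.001
```

Emit:
{"op": "step_arm", "data": {
  "plan": [
    [0,0,0,0],
    [0,0,0,0],
    [0,0,0,0],
    [0,-1,0,0],
    [0,-2,0,0],
    [0,-3,0,0],
    [0,-4,0,0],
    [0,-5,0,0],
    [0,-6,0,0],
    [0,-7,0,0]
  ],
  "gripper": 110
}}

```text
t: 25.82
tcp_pos: [499.7, 193.8, 56.6]
tool_rot: [-3.137, -0.008, 1.556]
contact_force: [0.7, 2.0, -2.2]
gripper_width: 0.572
```

```bash
python3 - <<'E'
from h import *
obs(); to(-32,353); look()
E
```

```text
t 25.82 q [-0.71  0.24  0.34  1.94 -0.11  0.98 -0.34] tcp [499.7 193.8  56.6] rot [-3.137 -0.008  1.556] stand [-37.8 451.2] F [ 0.7  2.  -2.2] w 0.57
shift cm [ 0.41 -9.83  0.  ]
obj [-45.3  -1. ] [188.6  98.1] ang 1.0 labeldir -175.8 [356. 214.]
obj [-32.2 399.6] [90.4 90.1] ang 66.2 labeldir -172.8 [237. 219.]
obj [-67.1 607.9] [90.4 89.8] ang 79.4 labeldir 175.1 [170. 237.]
handle [ 97.6 -93.7] -43.8
handle [94.2 98.4] 46.3
handle [-95.6 -97.6] -134.4
handle [-98.4  95. ] 136.0
```

Emit:
{"op": "step_arm", "data": {
  "plan": [
    [0,2,0,0],
    [0,3.7,0,0],
    [0,3.7,0,0]
  ]
}}

```text
t: 26.12
tcp_pos: [500.0, 230.6, 57.0]
tool_rot: [-3.138, -0.008, 1.557]
contact_force: [-0.4, 0.9, 0.2]
gripper_width: 0.569
```

Emit:
{"op": "step_arm", "data": {
  "plan": [
    [0,0,0,0],
    [-0.6,0,0,0],
    [-1.4,0,0,0],
    [-1.4,0,0,0],
    [-1.4,-1.2,0,0],
    [-1.4,-2.4,0,0],
    [-1.4,-3.6,0,0],
    [-1.4,-4.8,0,0],
    [-1.4,-6.0,0,0],
    [-1.4,-6.0,0,0]
  ],
  "gripper": 255
}}

```text
t: 26.95
tcp_pos: [486.2, 166.4, 56.9]
tool_rot: [-3.138, -0.006, 1.552]
contact_force: [-0.7, -0.9, -0.4]
gripper_width: 0.004
```

```bash
python3 - <<'E'
from h import *
obs(); look(); sidepic('s11')
E
```

```text
t 26.95 q [-0.7   0.2   0.35  1.99 -0.09  0.97 -0.32] tcp [486.2 166.4  56.9] rot [-3.138 -0.006  1.552] stand [-50.8 423.6] F [-0.7 -0.9 -0.4] w 0.0
obj [-45.2  -0.7] [188.4  98.5] ang 0.7 labeldir -177.3 [356. 214.]
obj [-21.2 358.4] [89.8 90.2] ang 77.2 labeldir -179.8 [247. 215.]
obj [-67.6 607.8] [90.6 90.5] ang 79.9 labeldir 167.5 [170. 237.]
handle [ 98.1 -94.2] -43.8
handle [93.7 99.2] 46.6
handle [-95.9 -96.9] -134.7
handle [-98.3  95.2] 135.9
side obj [-79.1 609.1] [92.5 53.1] ang 79.0 label@ [-97.5 615.1] box [[-114, 569], [-62, 559], [-44, 649], [-96, 660]]
side obj [-17.7 356.1] [93.7 93. ] ang 76.3 label@ [-51.  365.7] box [[-74, 322], [16, 300], [39, 391], [-52, 413]]
side obj [-40.8  -4.1] [189.8  99.1] ang 1.3 label@ [-125.7   -5.1] box [[-137, 43], [-135, -56], [55, -52], [53, 48]]
```

Emit:
{"op": "step_arm", "data": {
  "plan": [
    [0,1.2,0,0],
    [2.3,1.5,0,0],
    [4.6,1.4,0,0],
    [4.6,1.4,0,0],
    [4.6,1.4,0,0]
  ]
}}

```text
t: 27.47
tcp_pos: [533.1, 183.7, 56.7]
tool_rot: [-3.139, -0.006, 1.555]
contact_force: [-1.1, 0.3, -0.2]
gripper_width: -0.004
```

Emit:
{"op": "step_arm", "data": {
  "plan": [
    [0,-1.2,0,0],
    [-0.1,-2.4,0,0],
    [-0.1,-3.5,0,0],
    [-0.1,-4.6,0,0],
    [-0.1,-5.7,0,0],
    [-0.2,-6.8,0,0],
    [-0.2,-7.8,0,0],
    [-0.2,-8.7,0,0],
    [-0.2,-9.2,0,0],
    [-0.2,-9.2,0,0]
  ]
}}

```text
t: 28.3
tcp_pos: [531.5, 89.9, 57.2]
tool_rot: [-3.139, -0.005, 1.553]
contact_force: [0.1, 0.5, 5.3]
gripper_width: -0.0
```

```bash
python3 - <<'E'
from h import *
obs(); look(); sidepic('s12')
E
```

```text
t 28.3 q [-0.57  0.25  0.4   1.93 -0.13  0.98 -0.13] tcp [531.5  89.9  57.2] rot [-3.139 -0.005  1.553] stand [ -4.2 347.9] F [0.1 0.5 5.3] w -0.0
obj [-45.1  -0.4] [188.3  97.9] ang 0.4 labeldir -177.6 [356. 214.]
obj [-32.5 285.8] [69.  89.5] ang 65.6 labeldir -175.7 [271. 215.]
obj [-67.9 607.6] [90.4 89.7] ang 80.3 labeldir 172.7 [170. 237.]
handle [ 97.6 -94.4] -44.0
handle [94.1 98.8] 46.4
handle [-95.6 -97.4] -134.5
handle [-98.3  94.8] 136.0
side obj [-62.5 603.6] [97.  88.2] ang 78.9 label@ [-97.7 617.4] box [[-115, 565], [-29, 548], [-10, 643], [-96, 660]]
side obj [-22.7 296. ] [100.3  91.6] ang 66.7 label@ [-55.6 311. ] box [[-85, 268], [-1, 232], [39, 324], [-45, 360]]
side obj [-40.7  -3.9] [187.7 100.7] ang 0.2 label@ [-125.6   -5.6] box [[-135, 46], [-134, -55], [53, -54], [53, 47]]
```

Emit:
{"op": "step_arm", "data": {
  "plan": [
    [0,0.8,0,0],
    [1.2,1,0,0],
    [2.2,0.6,0,0],
    [1.9,-0.6,0,0],
    [1.8,-1.3,0,0],
    [1.8,-1.3,0,0]
  ]
}}

```text
t: 28.9
tcp_pos: [549.5, 74.4, 57.1]
tool_rot: [-3.139, -0.003, 1.551]
contact_force: [0.9, -1.0, 1.6]
gripper_width: 0.002
```

Emit:
{"op": "step_arm", "data": {
  "plan": [
    [0.7,-0.5,0,0],
    [1.4,-1.0,0,0],
    [2.0,-1.6,0,0],
    [2.6,-2.3,0,0],
    [3.1,-3.2,0,0],
    [3.6,-4.1,0,0],
    [3.9,-5.0,0,0],
    [4.2,-5.8,0,0],
    [4.3,-6.6,0,0],
    [4.3,-6.6,0,0]
  ]
}}

```text
t: 29.73
tcp_pos: [592.2, 4.2, 56.7]
tool_rot: [-3.138, -0.0, 1.547]
contact_force: [0.8, -1.2, 1.0]
gripper_width: 0.0
```

```bash
python3 - <<'E'
from h import *
obs(); sidepic('s13')
E
```

```text
t 29.73 q [-0.42  0.37  0.44  1.8  -0.18  1.02  0.07] tcp [592.2   4.2  56.7] rot [-3.138 -0.     1.547] stand [ 58.  263.3] F [ 0.8 -1.2  1. ] w 0.0
side obj [-62.1 605.7] [99.2 88.2] ang 78.8 label@ [-98.1 615.3] box [[-115, 566], [-28, 548], [-9, 646], [-96, 663]]
side obj [-25.1 275.1] [110.5  93.7] ang 32.3 label@ [-38.6 311.4] box [[-97, 285], [-47, 206], [47, 265], [-3, 344]]
side obj [-40.7  -3.9] [188.6 101. ] ang 0.8 label@ [-126.1   -5.7] box [[-136, 45], [-134, -56], [54, -53], [53, 48]]
```

Emit:
{"op": "step_arm", "data": {
  "plan": [
    [1.4,0.8,0,0],
    [1.4,3.8,0,0],
    [-0.4,4,0,0],
    [-1.0,3.1,0,0],
    [-0.7,2.3,0,0],
    [-0.4,1.5,0,0],
    [-0.2,0.6,0,0],
    [-0.1,-0.3,0,0],
    [-0.1,-1.1,0,0],
    [-0.2,-1.8,0,0]
  ]
}}

```text
t: 30.62
tcp_pos: [589.8, -15.2, 56.3]
tool_rot: [-3.137, 0.0, 1.546]
contact_force: [-0.1, -0.2, 0.1]
gripper_width: 0.003
```

Emit:
{"op": "step_arm", "data": {
  "plan": [
    [-0.3,-0.2,0,0],
    [-0.6,-0.3,0,0],
    [-0.6,-0.3,0,0]
  ]
}}

```text
t: 30.87
tcp_pos: [582.6, -19.0, 55.9]
tool_rot: [-3.136, 0.001, 1.545]
contact_force: [0.1, 0.4, 0.3]
gripper_width: 0.0
```

```bash
python3 - <<'E'
from h import *
obs(); sidepic('s14')
E
```

```text
t 30.87 q [-0.4   0.35  0.45  1.82 -0.18  1.01  0.1 ] tcp [582.6 -19.   55.9] rot [-3.136e+00  1.000e-03  1.545e+00] stand [ 48.8 239.9] F [0.1 0.4 0.3] w 0.0
side obj [-61.8 606.3] [96.3 88.4] ang 78.9 label@ [-98.1 615.8] box [[-115, 568], [-28, 551], [-9, 645], [-96, 662]]
side obj [-24.7 278.2] [ 91.2 113.3] ang 8.3 label@ [-30.4 312.8] box [[-78, 328], [-62, 216], [29, 229], [12, 341]]
side obj [-41.   -4.4] [188.6 102.2] ang 1.3 label@ [-126.    -5.4] box [[-136, 45], [-134, -58], [54, -53], [52, 49]]
```

Emit:
{"op": "step_arm", "data": {
  "plan": [
    [1,-0.5,0,0],
    [1,-0.5,4,0],
    [0,0,8,0],
    [-4,1,8.5,0],
    [-8,3,8.5,0],
    [-12,5,8.5,0],
    [-15.6,6.1,8.5,0.01],
    [-15.6,6.1,8.5,0.01],
    [-15.6,6.1,8.5,0.01]
  ]
}}

```text
t: 31.67
tcp_pos: [426.0, 44.1, 141.4]
tool_rot: [-3.137, -0.002, 1.559]
contact_force: [0.5, 0.9, 0.6]
gripper_width: 0.001
```

```bash
python3 - <<'E'
from h import *
obs(); sidepic('s15');look('a15')
E
```

```text
t 31.67 q [-0.57 -0.1   0.39  2.09  0.04  1.15 -0.21] tcp [426.   44.1 141.4] rot [-3.137e+00 -2.000e-03  1.559e+00] stand [-108.9  300.3] F [0.5 0.9 0.6] w 0.0
side obj [-25.  274.3] [114.4  94. ] ang 28.4 label@ [-33.4 311.2] box [[-98, 288], [-53, 206], [48, 260], [3, 343]]
side obj [-41.   -3.7] [187.8 100.7] ang 1.1 label@ [-125.7   -5.3] box [[-136, 45], [-134, -56], [54, -52], [52, 49]]
obj [-45.2  -0.5] [188.3  97.8] ang 0.4 labeldir -176.8 [356. 214.]
obj [-68.  607.6] [90.8 89.6] ang 79.9 labeldir 172.0 [170. 237.]
handle [ 97.9 -94.3] -43.9
handle [94.4 98.7] 46.3
handle [-95.4 -97.6] -134.4
handle [-98.6  95. ] 136.1
```

View pics/s15.png

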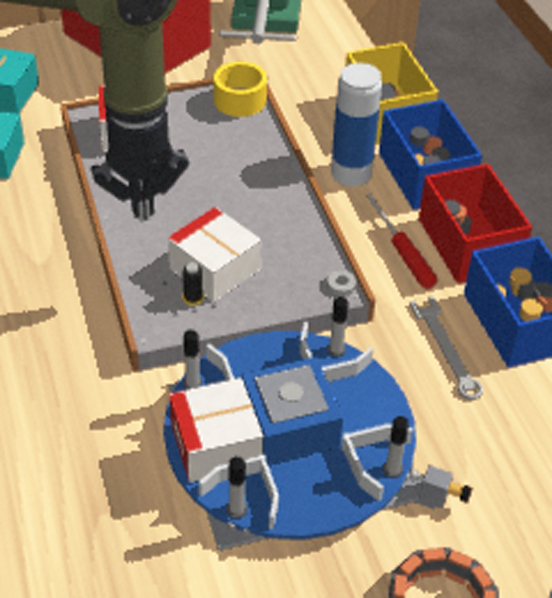

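Emit:
{"op": "step_arm", "data": {
  "plan": [
    [3,2.5,0,0],
    [6,4.5,0,0],
    [9,6.5,0,0],
    [11.5,7,0,0],
    [11.5,7,0,0],
    [11.5,7,-4,0],
    [11.5,7,-8,0],
    [11.5,7,-8.4,0],
    [11.5,7,-8.4,0]
  ]
}}

```text
t: 32.52
tcp_pos: [542.3, 111.2, 55.4]
tool_rot: [-3.133, 0.003, 1.554]
contact_force: [-0.6, -0.0, -0.3]
gripper_width: 0.005
```

Emit:
{"op": "step_arm", "data": {
  "plan": [
    [0.1,-1,0,0],
    [0.2,-1.9,0,0],
    [0.4,-2.7,0,0],
    [0.6,-3.5,0,0],
    [0.8,-4.3,0,0],
    [1.0,-5.1,0,0],
    [1.2,-5.8,0,0],
    [1.4,-6.5,0,0],
    [1.4,-6.5,0,0]
  ]
}}

```text
t: 33.27
tcp_pos: [570.5, 54.2, 63.0]
tool_rot: [3.119, -0.01, 1.557]
contact_force: [21.2, 17.0, -4.5]
gripper_width: -0.004
```

```bash
python3 - <<'E'
from h import *
obs(); sidepic('s16');look()
E
```

```text
t 33.27 q [-0.48  0.3   0.4   1.87 -0.15  0.98 -0.03] tcp [570.5  54.2  63. ] rot [ 3.119 -0.01   1.557] stand [ 35.4 312.8] F [21.2 17.  -4.5] w -0.0
side obj [-61.9 605.7] [97.1 88.4] ang 79.0 label@ [-97.5 614.9] box [[-115, 566], [-28, 550], [-9, 645], [-96, 662]]
side obj [ -8.7 246.8] [110.9  95.1] ang 15.6 label@ [-11.8 285.3] box [[-75, 278], [-49, 186], [57, 216], [32, 307]]
side obj [-40.6  -3.9] [188.7 101.7] ang 1.2 label@ [-125.9   -5.2] box [[-136, 45], [-134, -57], [55, -53], [53, 49]]
obj [-45.1  -0.7] [188.2  98.3] ang 0.5 labeldir -176.2 [356. 214.]
obj [-10.8 231.8] [109.4  59.4] ang 10.7 labeldir 0.0 [283. 207.]
obj [-67.8 608.1] [90.8 90.3] ang 79.7 labeldir 172.3 [170. 237.]
handle [ 97.8 -93.8] -43.8
handle [94.1 98.8] 46.4
handle [-95.5 -97.3] -134.4
handle [-98.2  94.8] 136.0
```

Emit:
{"op": "step_arm", "data": {
  "plan": [
    [0.8,1.5,0,0],
    [0.8,4,0,0],
    [-1,4,0,0],
    [-2.5,4,0,0],
    [-3.2,4,-0.6,0],
    [-3.2,4,-0.6,0]
  ]
}}

```text
t: 33.87
tcp_pos: [537.2, 93.9, 57.4]
tool_rot: [3.119, -0.011, 1.557]
contact_force: [-0.4, 0.0, 0.3]
gripper_width: 0.001
```

Emit:
{"op": "step_arm", "data": {
  "plan": [
    [0,0,0,0],
    [0,0,0,0],
    [0,0,0,0],
    [0,-1.5,0,0],
    [0,-2.7,0,0],
    [0,-3.8,0,0],
    [0,-4.9,0,0],
    [0,-6,0,0],
    [0,-7.1,0,0],
    [0,-7.6,0,0]
  ],
  "gripper": 160
}}

```text
t: 34.7
tcp_pos: [538.1, 16.7, 57.9]
tool_rot: [3.117, -0.011, 1.556]
contact_force: [2.8, 4.6, 1.3]
gripper_width: 0.373
```

```bash
python3 - <<'E'
from h import *
obs(); sidepic('s17');look()
E
```

```text
t 34.7 q [-0.46  0.23  0.43  1.96 -0.13  0.95  0.02] tcp [538.1  16.7  57.9] rot [ 3.117 -0.011  1.556] stand [  3.7 274.8] F [2.8 4.6 1.3] w 0.37
side obj [-62.3 604.8] [99.7 88. ] ang 78.7 label@ [-98.2 615.5] box [[-115, 565], [-29, 547], [-9, 645], [-96, 662]]
side obj [  2.5 217.3] [91.7 95.5] ang 1.4 label@ [  1.8 254.8] box [[-44, 264], [-42, 168], [50, 171], [47, 266]]
side obj [-40.6  -3.6] [188.3 100.1] ang 0.6 label@ [-125.8   -5.3] box [[-135, 45], [-134, -55], [54, -53], [53, 47]]
obj [-45.1  -0.4] [188.6  98. ] ang 0.1 labeldir -175.9 [356. 214.]
obj [-67.9 607.5] [90.9 90.1] ang 80.7 labeldir 169.4 [170. 237.]
handle [ 97.6 -93.7] -43.8
handle [94.2 98.8] 46.3
handle [-95.4 -97.5] -134.4
handle [-98.3  94.7] 136.0
```

View pics/s17.png

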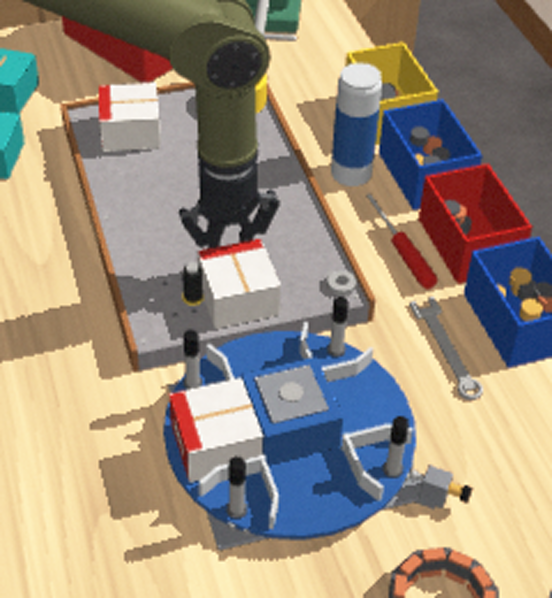

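Emit:
{"op": "step_arm", "data": {
  "plan": [
    [0,-1.1,0,0],
    [0,-2.2,0,0],
    [-0.1,-3.3,0,0],
    [-0.1,-4.4,0,0],
    [-0.1,-5.5,0,0],
    [-0.1,-6.6,0,0],
    [-0.1,-7.6,0,0],
    [-0.2,-8.6,0,0],
    [-0.2,-9.5,0,0],
    [-0.2,-9.5,0,0]
  ]
}}

```text
t: 35.63
tcp_pos: [534.7, -82.4, 57.4]
tool_rot: [3.12, -0.008, 1.552]
contact_force: [-0.5, 0.3, 0.1]
gripper_width: 0.371
```

Emit:
{"op": "step_arm", "data": {
  "plan": [
    [0,-0.8,0,0],
    [0,-1.6,0,0],
    [0,-2.4,0,0],
    [0,-3.0,0,0],
    [0,-3.5,0,0],
    [0,-3.5,0,0],
    [0,-3.5,0,0]
  ]
}}

```text
t: 36.22
tcp_pos: [535.2, -109.4, 57.4]
tool_rot: [3.121, -0.018, 1.556]
contact_force: [-0.3, 19.1, 5.9]
gripper_width: 0.374
```

```bash
python3 - <<'E'
from h import *
obs(); sidepic('s18');look(); to(95,98,187)
E
```

```text
t 36.22 q [-0.27  0.26  0.5   1.93 -0.18  0.97  0.29] tcp [ 535.2 -109.4   57.4] rot [ 3.121 -0.018  1.556] stand [  3.  148.6] F [-0.3 19.1  5.9] w 0.37
side obj [-62.7 603. ] [97.4 88.1] ang 78.9 label@ [-98.6 614. ] box [[-115, 564], [-29, 547], [-10, 642], [-97, 659]]
side obj [-41.7  41.9] [188.8 193.6] ang 0.9 label@ [-71.8  52.2] box [[-138, 137], [-135, -56], [54, -53], [51, 140]]
obj [-58.9  10.5] [117.1 160.7] ang 88.4 labeldir -169.5 [355. 218.]
obj [-67.9 608. ] [90.3 89.9] ang 79.5 labeldir 171.1 [170. 237.]
handle [ 96.  -96.3] -45.1
handle [-97.2 -95.9] -135.4
shift cm [ 9.11 -5.23 12.96]
```

Emit:
{"op": "step_arm", "data": {
  "plan": [
    [0,2,0,0],
    [0,3,2,0],
    [0,3,6,0],
    [0,3,10,0],
    [0,3,13,0],
    [3,1,13,0],
    [6,-2,13,0],
    [9.2,-5.3,13,0],
    [9.2,-5.3,13,0],
    [9.2,-5.3,13,0]
  ],
  "gripper": 150
}}

```text
t: 37.15
tcp_pos: [627.1, -167.3, 185.9]
tool_rot: [3.124, -0.013, 1.551]
contact_force: [-0.5, 0.7, -0.0]
gripper_width: 0.409
```

Emit:
{"op": "step_arm", "data": {
  "plan": [
    [0,0,0,0],
    [0,0,0,0]
  ],
  "gripper": 110
}}

```text
t: 37.32
tcp_pos: [626.0, -167.8, 185.4]
tool_rot: [3.125, -0.012, 1.551]
contact_force: [-0.3, 0.3, -0.0]
gripper_width: 0.568
```

```bash
python3 - <<'E'
from h import *
obs(); to(96,97,104); look()
E
```

```text
t 37.32 q [-0.2   0.36  0.55  1.55 -0.21  1.28  0.36] tcp [ 626.  -167.8  185.4] rot [ 3.125 -0.012  1.551] stand [94.8 91.9] F [-0.3  0.3 -0. ] w 0.57
shift cm [ 0.13  0.51 -8.14]
obj [-45.3  -3.6] [ 90.5 188.4] ang 88.4 labeldir 179.2 [358. 217.]
obj [-67.7 608.2] [90.7 90.3] ang 79.8 labeldir 170.6 [170. 237.]
handle [ 96. -96.] -45.0
handle [-96.7 -96.2] -135.2
```

Emit:
{"op": "step_arm", "data": {
  "plan": [
    [0.2,0.4,0,0],
    [0.2,0.4,-2,0],
    [0.2,0.4,-4,0],
    [0.2,0.4,-6,0],
    [0.2,0.4,-7.5,0],
    [0.2,0.4,-8,0],
    [0.2,0.4,-8,0],
    [0.2,0.4,-8,0]
  ]
}}

```text
t: 38.03
tcp_pos: [628.5, -162.4, 106.7]
tool_rot: [3.123, -0.013, 1.553]
contact_force: [0.3, -0.3, 0.4]
gripper_width: 0.57
```

```bash
python3 - <<'E'
from h import *
obs(); to(96.5,96.5,105)
E
```

```text
t 38.03 q [-0.19  0.43  0.53  1.63 -0.25  1.13  0.38] tcp [ 628.5 -162.4  106.7] rot [ 3.123 -0.013  1.553] stand [97.3 97.3] F [ 0.3 -0.3  0.4] w 0.57
shift cm [-0.08 -0.08 -0.17]
```

Emit:
{"op": "step_arm", "data": {
  "plan": [
    [0,0,0,0],
    [0,0,0,0],
    [0,0,0,0],
    [0,0,0,0],
    [0,0,0,0],
    [0,0,0,0]
  ],
  "gripper": 255,
  "force": 80
}}

```text
t: 38.53
tcp_pos: [629.7, -162.4, 108.5]
tool_rot: [3.12, -0.013, 1.553]
contact_force: [-0.4, 0.7, 5.9]
gripper_width: 0.177
```

Emit:
{"op": "step_arm", "data": {
  "plan": [
    [-0.9,0.8,0,0],
    [-1.8,1.5,0,0],
    [-2.8,2.2,0,0],
    [-3.9,2.7,0,0],
    [-5.0,3.2,0,0],
    [-6.1,3.6,0,0],
    [-7.3,3.8,0,0],
    [-8.5,4.0,0,0],
    [-9.7,4.1,0,0],
    [-9.7,4.1,0,0]
  ]
}}

```text
t: 39.37
tcp_pos: [530.7, -113.7, 108.5]
tool_rot: [3.124, -0.024, 1.557]
contact_force: [-1.4, 13.7, 1.8]
gripper_width: 0.175
```

```bash
python3 - <<'E'
from h import *
p=w2s(obs()['tcp_pos']); arc(135-np.degrees(np.arctan2(p[1],p[0])),9); look()
E
```

```text
t 39.37 q [-0.31  0.2   0.54  1.89 -0.15  1.07  0.28] tcp [ 530.7 -113.7  108.5] rot [ 3.124 -0.024  1.557] stand [ -1.5 144.3] F [-1.4 13.7  1.8] w 0.17
ang 90.57629663522343 r 144.3241093943245
[-1.2, -0.8] [-2.4, -0.9] [-3.5, -1.2] [-4.6, -1.5] [-5.7, -1.9] [-6.8, -2.5] [-7.8, -3.1] [-8.7, -3.8] [-9.6, -4.6] obj [-62.   -1.8] [188.2 185.1] ang 45.4 labeldir -112.1 [364. 210.]
obj [-68.  607.8] [90.2 90.1] ang 79.7 labeldir 170.9 [170. 237.]
handle [135.8   2.6] 1.1
handle [   3.1 -135.7] -88.7
handle [-137.3   -2.3] -179.0
```

Emit:
{"op": "step_arm", "data": {
  "plan": [
    [-1.2,-0.6,0,0],
    [-2.4,-0.9,0,0],
    [-3.5,-1.2,0,0],
    [-4.6,-1.5,0,0],
    [-5.7,-1.9,0,0],
    [-6.7,-2.5,0,0],
    [-7.6,-3.1,0,0],
    [-8.4,-3.8,0,0],
    [-9.1,-4.4,0,0],
    [-9.1,-4.4,0,0]
  ]
}}

```text
t: 40.25
tcp_pos: [437.1, -157.6, 108.3]
tool_rot: [3.128, -0.027, 1.555]
contact_force: [-4.0, -4.9, 5.4]
gripper_width: 0.178
```

```bash
python3 - <<'E'
from h import *
obs(); look()
E
```

```text
t 40.25 q [-0.27  0.01  0.59  2.07 -0.04  1.06  0.33] tcp [ 437.1 -157.6  108.3] rot [ 3.128 -0.027  1.555] stand [-94.3  98.8] F [-4.  -4.9  5.4] w 0.18
obj [  2.2 -56.5] [167.5  91.5] ang 88.8 labeldir -91.5 [379. 193.]
obj [-67.6 608.3] [90.5 90.1] ang 79.9 labeldir 167.3 [170. 237.]
handle [ 95.1 -96.9] -45.5
handle [96.5 96.1] 44.9
handle [-98.  -94.6] -136.0
```

Emit:
{"op": "step_arm", "data": {
  "plan": [
    [0,0,0,0],
    [0,0,0,0],
    [0,0,0,0],
    [0,0,2,0],
    [0,0,6,0],
    [0,0,8,0],
    [1,4,8,0],
    [2,8,8,0],
    [3,12,8,0],
    [4,16,8,0]
  ],
  "gripper": 110,
  "force": 40
}}

```text
t: 41.13
tcp_pos: [478.1, 4.1, 189.0]
tool_rot: [3.126, -0.027, 1.554]
contact_force: [1.0, -0.7, 0.4]
gripper_width: 0.57
```

Emit:
{"op": "step_arm", "data": {
  "plan": [
    [0,4,0,0],
    [0,8,0,0],
    [-1,12,0,0],
    [-2,16,0,0],
    [-3,20,0,0],
    [-4,24,0,0],
    [-5,28,0,0],
    [-6,32,0,0],
    [-7.7,35.4,0,0],
    [-7.7,35.4,0,0]
  ],
  "gripper": 255
}}

```text
t: 41.97
tcp_pos: [396.0, 366.8, 188.9]
tool_rot: [3.128, -0.032, 1.566]
contact_force: [-0.9, 0.6, -0.3]
gripper_width: 0.003
```

```bash
python3 - <<'E'
from h import *
obs(); to(-146,608,57); look(); sidepic('s19')
E
```

```text
t 41.97 q [-0.8   0.09  0.02  1.81 -0.02  1.21 -0.79] tcp [396.  366.8 188.9] rot [ 3.128 -0.032  1.566] stand [-144.5  622.4] F [-0.9  0.6 -0.3] w 0.0
shift cm [ -0.17  -1.43 -13.19]
obj [-44.9 -45.7] [188.5 188.9] ang 0.0 labeldir -154.6 [364. 207.]
obj [-67.8 607.5] [90.5 89.4] ang 79.4 labeldir 177.5 [171. 237.]
handle [ 94.5 -96.6] -45.6
handle [96.7 95.9] 44.8
handle [-98.1 -94.3] -136.1
handle [-96.4  97.7] 134.6
side obj [-62.3 604.4] [99.  88.2] ang 78.5 label@ [-98.1 614.9] box [[-115, 565], [-29, 547], [-9, 644], [-96, 662]]
side obj [-41.1 -47.8] [190.8 188.6] ang 89.3 label@ [-55.3 -73.7] box [[-137, -142], [52, -144], [54, 46], [-134, 49]]
```

View pics/s19.png

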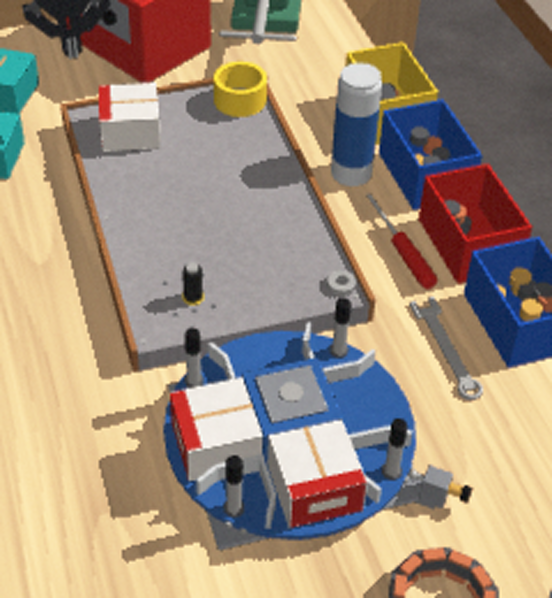

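Emit:
{"op": "step_arm", "data": {
  "plan": [
    [-0.2,-1.4,-3,-0.01],
    [-0.2,-1.4,-7,-0.01],
    [-0.2,-1.4,-11,-0.01],
    [-0.2,-1.4,-13,-0.01],
    [-0.2,-1.4,-13,-0.01],
    [-0.2,-1.4,-13,-0.01]
  ]
}}

```text
t: 42.57
tcp_pos: [399.0, 344.0, 58.3]
tool_rot: [3.127, -0.025, 1.546]
contact_force: [0.7, -0.2, 0.8]
gripper_width: -0.001
```

Emit:
{"op": "step_arm", "data": {
  "plan": [
    [1,0,0,0],
    [2,0,0,0],
    [2.9,0,0,0],
    [3.8,0,0,0],
    [4.7,0,0,0],
    [5.5,0,0,0],
    [6.2,0,0,0],
    [6.2,0,0,0]
  ]
}}

```text
t: 43.23
tcp_pos: [463.6, 344.0, 58.7]
tool_rot: [3.124, -0.026, 1.544]
contact_force: [0.8, 0.2, 0.5]
gripper_width: -0.002
```

```bash
python3 - <<'E'
from h import *
obs(); look(); sidepic('s20')
E
```

```text
t 43.23 q [-0.73  0.29  0.06  1.85 -0.03  0.97 -0.68] tcp [463.6 344.   58.7] rot [ 3.124 -0.026  1.544] stand [-76.5 600.7] F [0.8 0.2 0.5] w -0.0
obj [-45.1 -45.7] [189.2 187.4] ang 89.6 labeldir -152.8 [364. 207.]
handle [ 95.  -96.5] -45.5
handle [96.9 95.9] 44.7
handle [-98.1 -94.7] -136.0
handle [-96.3  97.5] 134.6
side obj [-14.4 612.4] [91.9 95.7] ang 1.4 label@ [-50.  587.2] box [[-62, 659], [-59, 563], [33, 566], [30, 661]]
side obj [-41.1 -48. ] [191.8 188.7] ang 88.8 label@ [-53.3 -74.4] box [[-137, -142], [51, -146], [55, 46], [-133, 50]]
```

Emit:
{"op": "step_arm", "data": {
  "plan": [
    [-1.5,0,0,0],
    [-1.5,0,3,0.01],
    [-1,1,6.5,0.01],
    [1,3,7,0.01],
    [3,5.5,7,0.01],
    [6,8.5,7,0.01],
    [6,8.5,7,0.01],
    [6,8.5,7,0.01]
  ]
}}

```text
t: 44.0
tcp_pos: [523.2, 429.9, 126.4]
tool_rot: [3.125, -0.025, 1.556]
contact_force: [-0.7, -0.5, -0.9]
gripper_width: -0.0
```

Emit:
{"op": "step_arm", "data": {
  "plan": [
    [0,0,0,0],
    [0,0,0,0],
    [0,0,-2.5,0],
    [0,0,-5,0],
    [0,0,-6.8,0],
    [0,0,-6.8,0],
    [0,0,-6.8,0]
  ],
  "gripper": 110
}}

```text
t: 44.58
tcp_pos: [522.4, 428.9, 58.4]
tool_rot: [3.126, -0.024, 1.555]
contact_force: [0.3, -0.0, 0.5]
gripper_width: 0.572
```

```bash
python3 - <<'E'
from h import *
obs(); look(); to(-29,360,58)
E
```

```text
t 44.58 q [-0.76  0.48  0.05  1.59 -0.04  1.04 -0.72] tcp [522.4 428.9  58.4] rot [ 3.126 -0.024  1.555] stand [-19.2 686.7] F [ 0.3 -0.   0.5] w 0.57
obj [-44.9 -45.5] [188.6 187.3] ang 89.8 labeldir -142.0 [364. 207.]
obj [-19.5 617. ] [90.5 90.7] ang 1.6 labeldir -169.5 [167. 222.]
handle [ 94.5 -96.5] -45.6
handle [96.6 95.4] 44.6
handle [-98.3 -94.3] -136.2
handle [-96.4  97.9] 134.6
shift cm [ -1.65 -32.74  -0.19]
```

Emit:
{"op": "step_arm", "data": {
  "plan": [
    [0,-1.2,0,0],
    [0,-2.4,0,0],
    [-0.1,-3.6,0,0],
    [-0.2,-5.1,0,0],
    [-0.3,-6.6,0,0],
    [-0.4,-8.1,0,0],
    [-0.4,-9.6,0,0],
    [-0.5,-11.1,0,0],
    [-0.6,-12.6,0,0],
    [-0.7,-14,0,0]
  ]
}}

```text
t: 45.47
tcp_pos: [517.7, 290.2, 62.4]
tool_rot: [3.12, -0.03, 1.555]
contact_force: [0.3, 5.3, 3.9]
gripper_width: 0.571
```

Emit:
{"op": "step_arm", "data": {
  "plan": [
    [-0.1,-1.5,0,0],
    [-0.2,-3,0,0],
    [-0.2,-4.5,0,0],
    [-0.3,-6,0,0],
    [-0.4,-7.5,0,0],
    [-0.5,-9,0,0],
    [-0.5,-10.5,0,0],
    [-0.6,-12,0,0],
    [-0.7,-13,0,0],
    [-0.7,-13,0,0]
  ]
}}

```text
t: 46.3
tcp_pos: [510.4, 156.2, 62.3]
tool_rot: [3.121, -0.028, 1.551]
contact_force: [0.3, 0.4, -0.3]
gripper_width: 0.571
```

```bash
python3 - <<'E'
from h import *
obs(); look(); sidepic('s21'); to(-29,356,58)
E
```

```text
t 46.3 q [-0.47  0.21  0.15  1.96 -0.06  0.95 -0.31] tcp [510.4 156.2  62.3] rot [ 3.121 -0.028  1.551] stand [-26.5 413.8] F [ 0.3  0.4 -0.3] w 0.57
obj [-45.8 -44.8] [189.2 188.4] ang 89.0 labeldir -130.4 [365. 207.]
obj [-28.7 341.1] [92.6 62.9] ang 5.0 labeldir -168.8 [251. 216.]
handle [ 94.7 -96.7] -45.6
handle [96.6 95.7] 44.7
handle [-98.  -94.1] -136.2
handle [-96.7  98. ] 134.6
side obj [-23.9 356. ] [90.8 98.7] ang 1.0 label@ [-60.3 357.7] box [[-70, 405], [-68, 306], [22, 307], [21, 406]]
side obj [-40.8 -47.8] [189.9 187.9] ang 89.3 label@ [-53.7 -75.6] box [[-136, -142], [52, -144], [54, 46], [-134, 48]]
shift cm [-0.36 -6.05 -0.43]
```

Emit:
{"op": "step_arm", "data": {
  "plan": [
    [0,-1.2,-0.1,0],
    [-0.1,-2.4,-0.3,0],
    [-0.1,-3.5,-0.4,0],
    [-0.2,-4.5,-0.4,0],
    [-0.3,-5.4,-0.4,0],
    [-0.3,-5.9,-0.4,0],
    [-0.3,-5.9,-0.4,0]
  ]
}}

```text
t: 46.98
tcp_pos: [507.7, 99.0, 58.6]
tool_rot: [3.12, -0.029, 1.553]
contact_force: [-0.6, 0.8, 1.1]
gripper_width: 0.57
```

Emit:
{"op": "step_arm", "data": {
  "plan": [
    [0,1.2,0,0],
    [0,1.4,0,0],
    [0,1.4,0,0],
    [0,1.4,0,0],
    [0,1.4,0,0],
    [0,0.4,0,0],
    [0,0,0,0],
    [0,0,0,0]
  ],
  "gripper": 255
}}

```text
t: 47.65
tcp_pos: [507.7, 97.3, 58.5]
tool_rot: [3.12, -0.029, 1.55]
contact_force: [-0.3, 0.7, -0.2]
gripper_width: 0.001
```

```bash
python3 - <<'E'
from h import *
obs(); look(); sidepic('s22')
E
```

```text
t 47.65 q [-0.4   0.18  0.19  2.   -0.07  0.94 -0.19] tcp [507.7  97.3  58.5] rot [ 3.12  -0.029  1.55 ] stand [-28.2 354.8] F [-0.3  0.7 -0.2] w 0.0
obj [-45.6 -45.4] [188.7 188.1] ang 89.5 labeldir -140.5 [365. 208.]
handle [ 95.  -96.8] -45.5
handle [96.8 96.1] 44.8
handle [-98.3 -94.5] -136.1
handle [-96.4  97.9] 134.6
side obj [-25.5 286.9] [123.6  91.2] ang 89.6 label@ [-61.8 295.8] box [[-72, 225], [20, 225], [21, 348], [-71, 349]]
side obj [-41.9 -47. ] [191.  188.3] ang 88.2 label@ [-52.7 -76.1] box [[-139, -139], [49, -146], [55, 45], [-133, 51]]
```

Emit:
{"op": "step_arm", "data": {
  "plan": [
    [0,-0.4,0,0],
    [1.0,-0.7,0,0],
    [2.0,-1.0,0,0],
    [2.9,-1.3,0,0],
    [3.8,-1.7,0,0],
    [4.6,-2.3,0,0],
    [5.3,-2.9,0,0],
    [6.0,-3.6,0,0],
    [6.7,-4.4,0,0],
    [6.7,-4.4,0,0]
  ]
}}

```text
t: 48.58
tcp_pos: [576.7, 51.1, 58.9]
tool_rot: [3.118, -0.027, 1.548]
contact_force: [1.2, -0.3, 0.8]
gripper_width: -0.003
```

```bash
python3 - <<'E'
from h import *
obs(); look(); sidepic('s23')
E
```

```text
t 48.58 q [-0.32  0.3   0.23  1.85 -0.11  0.97 -0.06] tcp [576.7  51.1  58.9] rot [ 3.118 -0.027  1.548] stand [ 41.7 309.9] F [ 1.2 -0.3  0.8] w -0.0
obj [-45.4 -45.6] [189.1 188.3] ang 89.5 labeldir -151.4 [365. 207.]
handle [ 95.5 -97. ] -45.4
handle [96.7 95.9] 44.8
handle [-98.3 -94.4] -136.2
handle [-96.8  97.8] 134.7
side obj [-18.2 267.6] [116.   91.3] ang 57.3 label@ [-41.6 299.5] box [[-88, 243], [-11, 194], [52, 292], [-25, 341]]
side obj [-40.9 -47.7] [190.3 187.9] ang 89.5 label@ [-55.4 -73.9] box [[-136, -142], [52, -144], [54, 47], [-134, 48]]
```

View pics/s23.png

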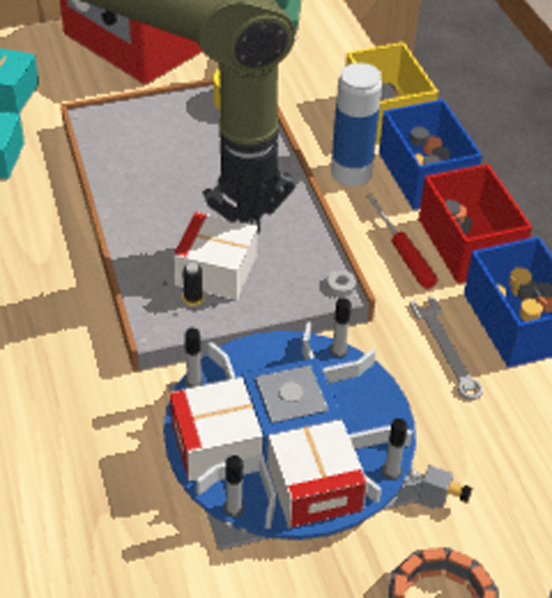

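Emit:
{"op": "step_arm", "data": {
  "plan": [
    [0.3,-0.3,0,0],
    [0.7,-0.8,0,0],
    [0.9,-1.4,0,0],
    [1.1,-2.0,0,0],
    [1.3,-2.8,0,0],
    [1.5,-3.6,0,0],
    [1.5,-4.2,0,0],
    [1.5,-4.8,0,0],
    [1.5,-4.8,0,0]
  ]
}}

```text
t: 49.43
tcp_pos: [595.1, 2.0, 60.4]
tool_rot: [3.109, -0.027, 1.548]
contact_force: [9.9, 1.6, -2.5]
gripper_width: -0.003
```

```bash
python3 - <<'E'
from h import *
obs(); look(); sidepic('s24')
E
```

```text
t 49.43 q [-0.25  0.33  0.25  1.82 -0.13  0.98  0.04] tcp [595.1   2.   60.4] rot [ 3.109 -0.027  1.548] stand [ 60.9 261.1] F [ 9.9  1.6 -2.5] w -0.0
obj [-46. -45.] [189.  187.6] ang 88.8 labeldir -131.9 [365. 207.]
handle [ 95.1 -96.9] -45.5
handle [96.9 95.8] 44.7
handle [-98.  -94.5] -136.1
handle [-96.3  97.6] 134.6
side obj [ -5.7 255.5] [129.8  96.4] ang 28.4 label@ [-21.1 289.5] box [[-86, 267], [-40, 182], [74, 244], [28, 329]]
side obj [-40.5 -48.1] [189.7 187.5] ang 89.7 label@ [-54.6 -73.5] box [[-135, -143], [53, -143], [54, 46], [-134, 47]]
```

View pics/s24.png

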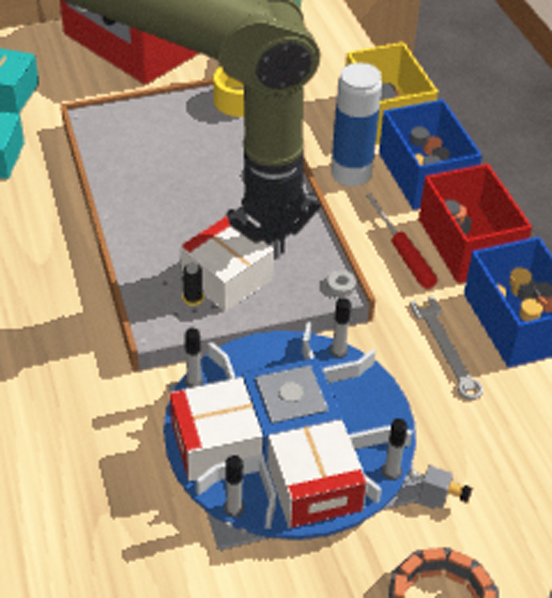

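Emit:
{"op": "step_arm", "data": {
  "plan": [
    [0.1,-0.5,0,0],
    [0.1,-1.0,0,0],
    [0.1,-1.5,0,0],
    [0,-2.0,0,0],
    [-0.1,-2.5,0,0],
    [-0.2,-3.0,0,0],
    [-0.4,-3.3,0,0],
    [-0.6,-3.3,0,0],
    [-0.6,-3.3,0,0]
  ]
}}

```text
t: 50.28
tcp_pos: [594.6, -33.9, 62.9]
tool_rot: [3.096, -0.024, 1.546]
contact_force: [13.0, -3.3, -0.9]
gripper_width: -0.0
```

```bash
python3 - <<'E'
from h import *
obs(); sidepic('s25')
E
```

```text
t 50.28 q [-0.2   0.32  0.27  1.83 -0.13  0.97  0.1 ] tcp [594.6 -33.9  62.9] rot [ 3.096 -0.024  1.546] stand [ 61.1 225.2] F [13.  -3.3 -0.9] w -0.0
side obj [1.00e-01 2.44e+02] [89.8 94.2] ang 7.9 label@ [-17.2 279. ] box [[-51, 284], [-38, 191], [51, 203], [38, 297]]
side obj [-41.6 -47.6] [190.9 187.9] ang 89.1 label@ [-54.7 -73.9] box [[-137, -142], [51, -144], [54, 46], [-134, 49]]
```

Emit:
{"op": "step_arm", "data": {
  "plan": [
    [1.5,0,0,0],
    [2,0,3,0],
    [1.0,0,7,0],
    [-1,4,9,0],
    [-3.5,8,9,0.01],
    [-5.7,11.3,9,0.01],
    [-5.7,11.3,9,0.01]
  ]
}}

```text
t: 50.92
tcp_pos: [533.3, 84.5, 152.7]
tool_rot: [3.1, -0.026, 1.563]
contact_force: [0.2, 0.4, 0.2]
gripper_width: 0.001
```

Emit:
{"op": "step_arm", "data": {
  "plan": [
    [0,0,0,0],
    [0,0,0,0],
    [0,0,-3,0],
    [0,0,-6,0],
    [0,0,-9,0],
    [0,0,-9.6,0],
    [0,0,-9.6,0]
  ],
  "gripper": 160
}}

```text
t: 51.5
tcp_pos: [531.6, 81.6, 54.1]
tool_rot: [3.106, -0.023, 1.56]
contact_force: [0.5, -0.0, 0.8]
gripper_width: 0.374
```

Emit:
{"op": "step_arm", "data": {
  "plan": [
    [0.2,-1.5,0,0],
    [0.3,-2.7,0,0],
    [0.3,-3.9,0,0],
    [0.3,-5.1,0,0],
    [0.2,-6.2,0,0],
    [0.2,-7.2,0,0],
    [0.2,-8.2,0,0],
    [0.2,-9,0,0],
    [0.2,-9,0,0]
  ]
}}

```text
t: 52.25
tcp_pos: [535.1, -10.3, 55.8]
tool_rot: [3.103, -0.023, 1.558]
contact_force: [1.1, -0.5, 3.9]
gripper_width: 0.374
```

```bash
python3 - <<'E'
from h import *
obs(); look(); sidepic('s26')
E
```

```text
t 52.25 q [-0.25  0.21  0.25  1.97 -0.09  0.93  0.04] tcp [535.1 -10.3  55.8] rot [ 3.103 -0.023  1.558] stand [  1.2 247.7] F [ 1.1 -0.5  3.9] w 0.37
obj [-45.2 -45.8] [188.4 187.7] ang 89.6 labeldir -142.4 [365. 208.]
handle [ 94.9 -96.4] -45.4
handle [96.6 95.8] 44.8
handle [-98.2 -94.4] -136.1
handle [-96.9  97.6] 134.8
side obj [  2.8 189.9] [90.9 94.6] ang 1.3 label@ [  2.7 226.6] box [[-44, 236], [-42, 142], [49, 144], [47, 238]]
side obj [-40.9 -48.9] [192.6 188. ] ang 89.6 label@ [-53.6 -74.7] box [[-136, -145], [52, -146], [54, 47], [-134, 48]]
```

View pics/s26.png

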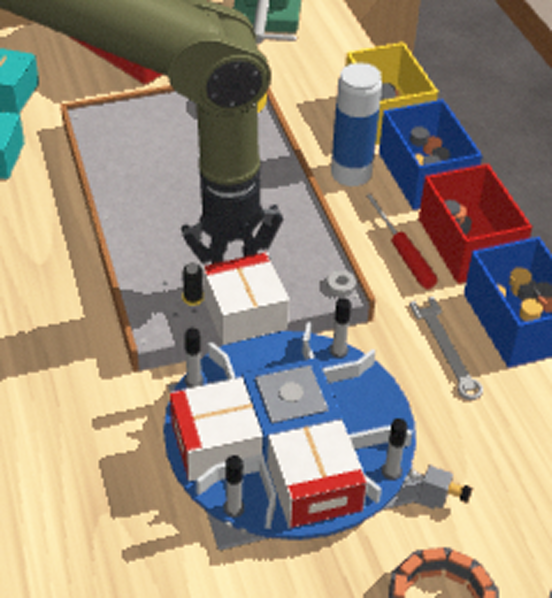

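Squared up in front of the empty bay. Push home.

Emit:
{"op": "step_arm", "data": {
  "plan": [
    [0,-1.2,0,0],
    [0,-2.4,0,0],
    [0,-3.5,0,0],
    [0,-4.6,0,0],
    [0,-5.7,0,0],
    [0,-6.7,0,0],
    [0,-7.7,0,0],
    [0,-8.7,0,0],
    [0,-9.4,0,0],
    [0,-9.4,0,0]
  ]
}}

```text
t: 53.18
tcp_pos: [534.9, -106.2, 55.8]
tool_rot: [3.103, -0.02, 1.557]
contact_force: [0.9, -0.7, 2.5]
gripper_width: 0.372
```

Emit:
{"op": "step_arm", "data": {
  "plan": [
    [0,-0.3,0,0],
    [0,-0.6,0,0],
    [0,-0.9,0,0],
    [0,-0.9,0,0],
    [0,-0.9,0,0]
  ]
}}

```text
t: 53.6
tcp_pos: [535.2, -108.1, 55.8]
tool_rot: [3.105, -0.028, 1.56]
contact_force: [-0.8, 16.5, 5.7]
gripper_width: 0.371
```

Emit:
{"op": "step_arm", "data": {
  "plan": [
    [0,2,0,0],
    [0,3,2,0],
    [0,3,6,0],
    [0,3,10,0],
    [0,3,13,0],
    [3,1,13,0],
    [6,-2,13,0],
    [9.2,-5.1,13,0],
    [9.2,-5.1,13,0],
    [9.2,-5.1,13,0]
  ],
  "gripper": 150
}}

```text
t: 54.43
tcp_pos: [626.6, -162.8, 183.5]
tool_rot: [3.108, -0.025, 1.555]
contact_force: [0.0, 0.6, -1.2]
gripper_width: 0.413
```

```bash
python3 - <<'E'
from h import *
obs(); look(); sidepic('s27'); to(96.5,96.5,106)
E
```

```text
t 54.43 q [-0.06  0.33  0.36  1.56 -0.16  1.25  0.32] tcp [ 626.6 -162.8  183.5] rot [ 3.108 -0.025  1.555] stand [95.4 96.8] F [ 0.   0.6 -1.2] w 0.41
obj [-49. -61.] [142.  219.5] ang 75.3 labeldir -157.8 [370. 207.]
handle [ 96.8 -94.8] -44.4
handle [-95.7 -96.9] -134.7
side obj [-40.2  -2.2] [281.7 188.1] ang 89.6 label@ [-38.6 -28.2] box [[-135, -142], [53, -144], [55, 138], [-133, 139]]
shift cm [ 0.18 -0.4  -7.85]
```

Emit:
{"op": "step_arm", "data": {
  "plan": [
    [0,-0.1,0,0],
    [0,-0.1,-2,0],
    [0,-0.1,-4,0],
    [0,-0.1,-6,0],
    [0,-0.1,-7.5,0],
    [0,-0.1,-7.7,0],
    [0,-0.1,-7.7,0]
  ],
  "gripper": 110
}}

```text
t: 55.12
tcp_pos: [624.8, -158.9, 107.0]
tool_rot: [3.109, -0.029, 1.561]
contact_force: [0.4, 0.6, 0.0]
gripper_width: 0.572
```

```bash
python3 - <<'E'
from h import *
obs(); to(96,97,106)
E
```

```text
t 55.12 q [-0.05  0.39  0.35  1.65 -0.18  1.11  0.34] tcp [ 624.8 -158.9  107. ] rot [ 3.109 -0.029  1.561] stand [ 93.4 100.7] F [0.4 0.6 0. ] w 0.57
shift cm [ 0.25 -0.38 -0.1 ]
```

Emit:
{"op": "step_arm", "data": {
  "plan": [
    [0.2,-0.4,0,0],
    [0.2,-0.4,0,0],
    [0.2,-0.4,0,0]
  ]
}}

```text
t: 55.37
tcp_pos: [627.6, -163.4, 108.6]
tool_rot: [3.107, -0.029, 1.56]
contact_force: [-0.2, 0.6, 0.4]
gripper_width: 0.569
```

Emit:
{"op": "step_arm", "data": {
  "plan": [
    [0,0,0,0],
    [0,0,0,0],
    [0,0,0,0],
    [0,0,0,0],
    [0,0,0,0],
    [0,0,0,0]
  ],
  "gripper": 255,
  "force": 80
}}

```text
t: 55.87
tcp_pos: [628.7, -163.6, 109.7]
tool_rot: [3.104, -0.028, 1.56]
contact_force: [1.4, -0.1, 5.6]
gripper_width: 0.174
```

Emit:
{"op": "step_arm", "data": {
  "plan": [
    [-0.9,0.8,0,0],
    [-1.8,1.5,0,0],
    [-2.8,2.1,0,0],
    [-3.9,2.6,0,0],
    [-5.0,3.1,0,0],
    [-6.1,3.5,0,0],
    [-7.3,3.7,0,0],
    [-8.5,3.8,0,0],
    [-9.7,3.9,0,0],
    [-9.7,3.9,0,0]
  ]
}}

```text
t: 56.7
tcp_pos: [530.1, -119.2, 110.2]
tool_rot: [3.107, -0.035, 1.565]
contact_force: [1.2, 9.1, 6.5]
gripper_width: 0.182
```

```bash
python3 - <<'E'
from h import *
p=w2s(obs()['tcp_pos']); arc(134.8-np.degrees(np.arctan2(p[1],p[0])),9); look()
E
```

```text
t 56.7 q [-0.11  0.17  0.34  1.9  -0.11  1.06  0.27] tcp [ 530.1 -119.2  110.2] rot [ 3.107 -0.035  1.565] stand [ -1.9 138.8] F [1.2 9.1 6.5] w 0.18
ang 90.78292003050193 r 138.81055806104064
[-1.2, -0.2] [-2.3, -0.4] [-3.5, -0.6] [-4.6, -1.0] [-5.7, -1.4] [-6.7, -1.9] [-7.7, -2.5] [-8.7, -3.2] [-9.5, -4.0] obj [  5.3 -61.3] [162.3 244.8] ang 79.1 labeldir -97.4 [369. 198.]
handle [139.3   2.5] 1.0
handle [   3.2 -135.7] -88.7
handle [-137.2   -2.7] -178.9
```

Emit:
{"op": "step_arm", "data": {
  "plan": [
    [-1.2,-0.2,0,0],
    [-2.3,-0.4,0,0],
    [-3.5,-0.6,0,0],
    [-4.6,-1.0,0,0],
    [-5.7,-1.4,0,0],
    [-6.7,-1.9,0,0],
    [-7.6,-2.5,0,0],
    [-8.5,-3.2,0,0],
    [-9.2,-3.9,0,0],
    [-9.2,-3.9,0,0]
  ]
}}

```text
t: 57.58
tcp_pos: [435.2, -157.3, 110.4]
tool_rot: [3.112, -0.039, 1.564]
contact_force: [-10.4, 15.1, 11.3]
gripper_width: 0.175
```

```bash
python3 - <<'E'
from h import *
obs(); look()
E
```

```text
t 57.58 q [-0.06  0.    0.39  2.07 -0.05  1.05  0.35] tcp [ 435.2 -157.3  110.4] rot [ 3.112 -0.039  1.564] stand [-96.2  99.1] F [-10.4  15.1  11.3] w 0.17
obj [ 53.9 -47.7] [252.5 125.8] ang 55.2 labeldir -59.9 [363. 182.]
handle [ 96.4 -94.6] -44.5
handle [94.4 98.2] 46.1
handle [-95.6 -96.9] -134.6
```

Emit:
{"op": "step_arm", "data": {
  "plan": [
    [0,0,0,0],
    [0,0,0,0],
    [0,0,0,0],
    [0,0,2,0],
    [0,0,6,0],
    [0,0,8,0],
    [1,4,8,0],
    [1,8,8,0],
    [1,12,8,0],
    [1,16,8,0]
  ],
  "gripper": 110
}}

```text
t: 58.47
tcp_pos: [445.6, 4.6, 190.3]
tool_rot: [3.111, -0.039, 1.563]
contact_force: [0.8, 0.5, 0.4]
gripper_width: 0.565
```

Emit:
{"op": "step_arm", "data": {
  "plan": [
    [0,4,1,0],
    [0,8,2,0],
    [0,12,3,0],
    [0,16,4,0],
    [0,20,5,0],
    [0,24,5,0],
    [0,28,5,0],
    [0,32,5,0],
    [0,32,5,0],
    [0,32,5,0]
  ]
}}

```text
t: 59.3
tcp_pos: [444.4, 327.0, 239.2]
tool_rot: [3.113, -0.038, 1.568]
contact_force: [0.6, -1.3, 0.7]
gripper_width: 0.573
```

```bash
python3 - <<'E'
from h import *
obs(); look('a28'); sidepic('s28')
E
```

```text
t 59.3 q [-0.52  0.08 -0.16  1.72  0.    1.29 -0.69] tcp [444.4 327.  239.2] rot [ 3.113 -0.038  1.568] stand [-95.4 583.5] F [ 0.6 -1.3  0.7] w 0.57
obj [ -0.9 -45. ] [188.6 278.1] ang 88.5 labeldir 175.4 [360. 198.]
handle [ 94.8 -97.4] -45.8
handle [97.2 95.5] 44.5
handle [-98.5 -94.6] -136.2
handle [-95.5  98.7] 134.0
side obj [  3.7 -48.2] [191.9 278.5] ang 88.5 label@ [  0.6 -52.5] box [[-138, -141], [140, -148], [145, 44], [-133, 51]]
```

View pics/a28.png

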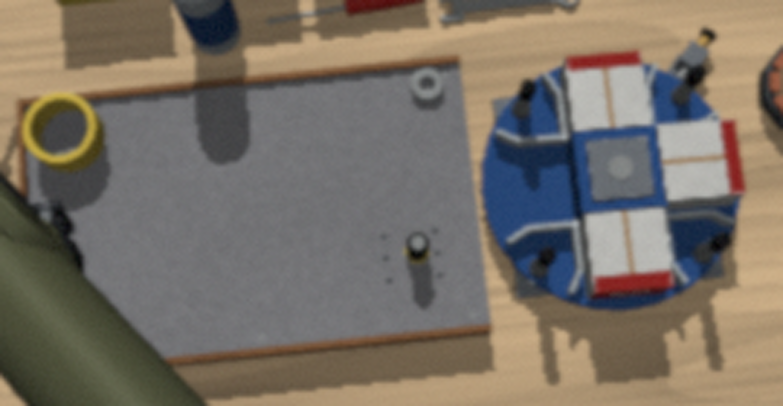

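View pics/s28.png

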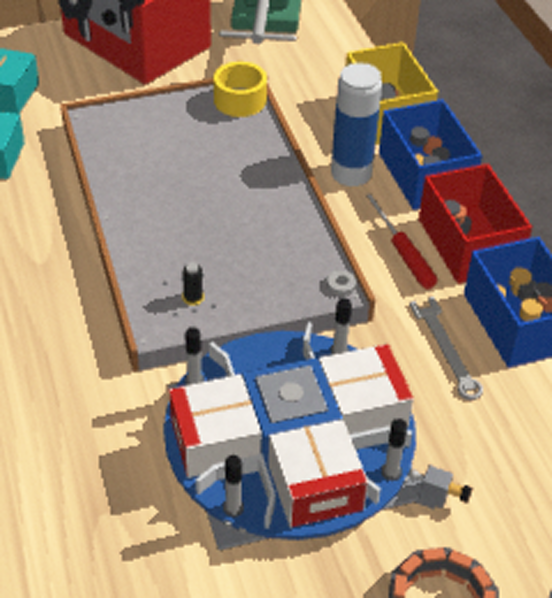

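```bash
python3 - <<'E'
from h import *
P=np.load('top0.npz')['P']; S=w2s(P); z=P[...,2]
for lo,hi in((-172,-150),(160,180)):
    k=(S[...,0]>lo)&(S[...,0]<hi)&(S[...,1]>200)&(S[...,1]<650)&(z>40)&(z<48)
    v=cv2.fitLine(S[k].astype(np.float32),cv2.DIST_HUBER,0,.01,.01).ravel(); print(k.sum(),np.degrees(np.arctan2(v[1],v[0])),v[2:])
for _ in range(2): look()
E
```

```text
308 -89.840454 [-158.47968  431.05344]
276 -89.90449 [168.07721 410.85095]
obj [ -0.6 -45.8] [188.5 278.7] ang 88.6 labeldir 160.2 [360. 198.]
handle [ 94.6 -97.3] -45.8
handle [96.6 95.8] 44.8
handle [-98.8 -93.9] -136.5
handle [-95.2  97.9] 134.2
obj [ -1.6 -45.2] [188.8 278.5] ang 88.0 labeldir 145.3 [360. 198.]
handle [ 94.6 -97. ] -45.7
handle [97.  95.5] 44.5
handle [-98.7 -93.7] -136.5
handle [-95.2  98.5] 134.0
```

```bash
python3 - <<'E'
from h import *
to(-95,140,190)
E
```

```text
shift cm [ -0.92 -43.91  -5.01]
```

Emit:
{"op": "step_arm", "data": {
  "plan": [
    [0,-4,-1,0],
    [0,-8,-2,0],
    [0,-12,-3,0],
    [0,-16,-4,0],
    [0,-20,-5,0],
    [0,-24,-5,0],
    [0,-28,-5,0],
    [-0.3,-32,-5,0],
    [-0.3,-36,-5,0],
    [-0.3,-40,-5,0]
  ],
  "gripper": 255
}}

```text
t: 60.33
tcp_pos: [442.2, -80.4, 190.5]
tool_rot: [3.11, -0.038, 1.558]
contact_force: [0.8, 1.1, 0.1]
gripper_width: 0.001
```

Emit:
{"op": "step_arm", "data": {
  "plan": [
    [-0.3,-2,0,0],
    [-0.3,-3.4,0,0],
    [-0.3,-3.4,-3,0],
    [-0.3,-3.4,-6,0],
    [-0.3,-3.4,-8,0],
    [-0.3,-3.4,-8,0],
    [-0.3,-3.4,-8,0]
  ]
}}

```text
t: 60.92
tcp_pos: [438.0, -115.2, 110.3]
tool_rot: [3.112, -0.039, 1.556]
contact_force: [-0.5, 0.1, 1.4]
gripper_width: -0.003
```

```bash
python3 - <<'E'
from h import *
obs(); to(-95.5,118,108); look()
E
```

```text
t 60.92 q [-0.09 -0.02  0.33  2.09 -0.04  1.05  0.24] tcp [ 438.  -115.2  110.3] rot [ 3.112 -0.039  1.556] stand [-94.  141.2] F [-0.5  0.1  1.4] w -0.0
shift cm [-0.19 -2.31 -0.23]
obj [ -0.6 -46. ] [188.9 279.2] ang 88.9 labeldir -29.2 [363. 193.]
handle [ 95.  -97.5] -45.7
handle [97.  95.6] 44.6
handle [-98.6 -93.7] -136.5
```

Emit:
{"op": "step_arm", "data": {
  "plan": [
    [-0.1,-0.8,0,0],
    [-0.1,-1.6,0,0],
    [-0.2,-2.0,0,0],
    [-0.2,-2.2,0,0],
    [-0.2,-2.4,0,0],
    [-0.2,-2.6,0,0],
    [-0.2,-2.6,0,0],
    [-0.2,-2.6,0,0]
  ]
}}

```text
t: 61.63
tcp_pos: [437.2, -141.0, 111.4]
tool_rot: [3.109, -0.039, 1.557]
contact_force: [-0.2, 1.6, 1.1]
gripper_width: -0.0
```

```bash
python3 - <<'E'
from h import *
obs(); look()
E
```

```text
t 61.63 q [-0.07 -0.01  0.36  2.08 -0.05  1.05  0.3 ] tcp [ 437.2 -141.   111.4] rot [ 3.109 -0.039  1.557] stand [-94.4 115.4] F [-0.2  1.6  1.1] w -0.0
obj [ 17.4 -54.8] [288.  176.9] ang 17.2 labeldir -5.6 [364. 187.]
handle [ 95.7 -95.9] -45.0
handle [95.1 97.3] 45.6
handle [-96.6 -96.2] -135.1
```

Emit:
{"op": "step_arm", "data": {
  "plan": [
    [0,1,0,0],
    [0,3,0,0],
    [0,4,4,0],
    [0,4,8,0],
    [0,8,10,0],
    [0,12,10,0],
    [0,16,10,0],
    [0,20,10,0],
    [0,24,10,0],
    [0,28,10,0]
  ]
}}

```text
t: 62.52
tcp_pos: [436.8, 141.6, 211.7]
tool_rot: [3.108, -0.039, 1.557]
contact_force: [1.4, 0.5, -0.5]
gripper_width: 0.002
```

```bash
python3 - <<'E'
from h import *
obs(); look(); sidepic('end'); P=cloud(grab('top'))
for u,v in((287,169),(161,184)):print(np.round(P[v,u],1))
E
```

```text
t 62.52 q [-0.33 -0.11 -0.02  1.96 -0.03  1.24 -0.36] tcp [436.8 141.6 211.7] rot [ 3.108 -0.039  1.557] stand [-99.8 397.9] F [ 1.4  0.5 -0.5] w 0.0
obj [  0.4 -45.5] [188. 279.] ang 89.7 labeldir 154.2 [360. 198.]
handle [ 96.2 -95.8] -44.9
handle [95.7 97.3] 45.5
handle [-96.8 -96.1] -135.2
handle [-97.8  97. ] 135.2
side obj [  5.1 -48.8] [278.4 190.7] ang 0.0 label@ [  0.1 -51.8] box [[-134, 46], [-134, -144], [144, -144], [144, 47]]
[672.8 -57.7  41.7]
[672.9 385.9  38.4]
```

Rack centred, all three cartons home, and the bearing and tape have not moved. Handing in.

```bash
python3 -c "
from cell import env
print(env.job_done())"
```

```text
the job is handed in; nothing more can be done
None
```

All three white cartons are in the rack, home against the tower with their red labels outwards. They went in the order a, b, c. Each was pushed round against the corner post, squared up with two fingers and slid into the bay facing the board. After each one I turned the rack 90° by a handle. The job was handed in at about 63 s.

**Last checks**
- **Cartons:** tower plus cartons measured 188 × 279 mm, against 188 × 278 mm with every carton fully home. In the last pictures I viewed, before the final nudge, all three labels faced straight out.
- **Rack:** it read about 0.15° off the click, and the empty bay faces the board.
- **Bystanders:** the ball bearing and tape roll read the same spots as at the start. I only looked at the other things in the pictures and saw no change.

**What went less smoothly**
- **Rack angle:** after the last release it sat about 1° to 1.5° off the click, so I nudged it straight with a handle. There is no direct click reading, only the angle from the camera.
- **Carton b:** the finger slipped off its corner partway through the turn, so it needed extra pushes, the hardest reading about 27 N at the wrist. It squared up fully before it went in.

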